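Clear and reset the desk

ROBOT

A 6-joint arm with a two-finger parallel gripper is mounted at the origin on the work surface. World frame = base frame: x ahead of the robot, y to its left, z up, the work surface at z = 0. Lengths are in m, angles in rad, forces in N, time in s.
With the tool pointing down it reaches from about 0.275 to 0.85 m from the base axis. Payload 5.2 kg.
Tool frame: the origin (TCP) lies at the centre of the arm's flange, where the gripper is bolted on; the fingertips stand 173 mm ahead of it and the grasp point (between the pads) lies 155 mm ahead of it; z points along the fingers, y is the direction in which the jaws open and shut (so a half turn about z gives the same grasp; the last joint's range is limited). The gripper opens to 85 mm and grips with 20 to 120 N. Pads are 22 mm wide; open, the fingers measure 114 mm over their backs; the gripper's body (76 mm by 85 mm) begins 54 mm behind the grasp point. The pads swing forward as they close: fully open they stand 13 mm farther back than shut.
Start: joints at [-1.347, 0.259, 1.535, -0, 1.348, -0.203], TCP at [0.228, -0.501, 0.405] pointing down, gripper open.
Joint ranges: [-3.14, 3.14], [-0.91, 2.08], [0.19, 2.58], [-1.22, 4.36], [0.22, 2.71], [-3.12, 3.12]. Speed limits (rad/s): [2.57, 2.57, 3.14, 3.14, 3.14, 3.14].

INTERFACE

Orientations are given as a unit quaternion [w, x, y, z].
In Python, from bench import * gives the robot as it stands.
- The arm moves only by the tool drive_tool, never from a script. Its argument "commands" is text: rows parted by semicolons, each of 5 numbers parted by spaces: the shift along the tool's x, y, z in mm, then the turn about the tool's z in rad, then the closure, from 0 (fully open) to 1 (shut). In form: dx dy dz twist jaw; .... A call has 1 to 5 rows; each row is the pose to reach, as a shift and turn from the pose commanded when the call began, along the tool's axes at that moment; what a row does not reach only later rows make up. A row lasts 1/8 s, in which the tool goes at most 62.5 mm and 10.7 degrees, less where a joint would pass 70% of its speed; a pose out of reach is approached as far as the arm can. A call with a gripper value outside its range is refused whole. The fingers move at their own pace and stop on an object; the grip force is fixed at half the most. Time passes only in rows, so rows that repeat a pose let the fingers close. It gives the time, the measured TCP pose, the force and the opening at its end, in the units of the state.
- read_state(): the state, without advancing time (a new reading comes with each control period).
- capture(name): name is "scene" or "side" or "wrist"; returns the picture (480x640x3 uint8, red, green, blue); there is no depth.
- camera_info(name): a dict with "intrinsics" (3x3 intrinsics, pixels), "rvec" (rotation vector, rad) and "tvec" (3), from world to camera coordinates, as OpenCV has them. Camera axes: x right, y down, z forward; pixel columns grow to the right and rows downward; lengths in m; the calibration is good to about 2 mm. A picture is of the moment at which its call begins: read the wrist's pose just before it. camera_info takes no time and is no camera call; for the wrist camera it gives the pose at the moment of the call.
- hand_in(): hands the job in, once; it reports no verdict.
The state is a dict: "t": time; "joint_positions": joint angles; "qvel": joint speeds; "effort": joint torques, N m; "tool_pos": TCP position; "tcp_rot": TCP orientation; "ft_force": force on the tool from outside, world axes, zero at the start; "ft_torque": the same for the moment, N m; "opening": finger opening in m.
Only numpy, scipy, OpenCV 4.12 (cv2) and the standard library are available. Lean on these libraries where they do the work, as an engineer would, in place of code of your own. Each camera call takes 0.05 s, during which the arm holds its last target.

TASK

Set this desk straight for the next session: the white espresso cup left on the mouse mat belongs standing in the middle of the cork coaster, the black mouse in the middle of its mat and square with it, the white earbud case lying flat on the centre of the charging pad, and the yellow highlighter lengthwise in the grey pen tray. Keep the cup upright all the time, and leave the glue stick and the balm jar standing where they are.

Things in the scene. Friction and masses are not known exactly. Their poses are not given: they have to be found in the camera images.
- cup: White ceramic espresso cup, 62 mm across outside, 64 mm high, straight-sided, open at the top, wall 3.5 mm, with a loop handle on its own +y side that reaches 68 mm from the cup's axis. Origin: centre of its underside; z up along its axis. It stands upright on the mouse mat at the start, near the mat's middle. Across its own x the sides are free to grip (62 mm). About 170 g.
- mouse: Black wireless computer mouse with a grey scroll wheel, 104 mm long (own x, buttons and wheel towards its own -x), 58 mm wide (own y), 36 mm high with a rounded back; the sides are upright up to 18 mm above its base. Origin: centre of its underside, z up. About 90 g. It starts on the desk with its own +x within about 0.8 rad of the world's +x, so its buttons point roughly to the robot's side, away from the keyboard's user.
- earbud_case: White earbud charging case, closed, a rounded slab 60 mm long (own x), 46 mm wide (own y), 25 mm thick, upright sides between 4 and 20 mm above its base. Origin: centre of its underside, z up. About 50 g. Lies flat on the desk.
- highlighter: Flat yellow highlighter with a black cap, 118 mm long overall (own x, cap towards +x), 27 mm wide (own y), 16 mm thick, upright sides. Origin: middle of its length and width, on its underside, z up. About 25 g. Lies flat on the desk.
- mouse_mat: Mouse mat, blue with bright angular patches, 170 mm (own x) by 200 mm (own y), 3 mm thick, fixed to the desk. Origin: centre of its underside, z up; the mouse's long axis belongs along the mat's x. Turned at most 0.2 rad from the world axes.
- coaster: Round brown cork coaster, 95 mm across, 5 mm thick, fixed to the desk. Origin: centre of its underside, z up.
- charging_pad: Dark grey square wireless charging pad with rounded edges, 95 by 95 mm, 9 mm thick, a light ring and small cross marking the centre of its top, fixed to the desk. Origin: centre of its underside, z up.
- pen_tray: Grey shallow open pen tray, 176 mm (own x) by 100 mm (own y) outside, 16 mm high, walls 3 mm, floor 3 mm thick (inside 170 by 94 mm, 13 mm deep), fixed to the desk. Origin: centre of its underside, z up. Turned at most 0.2 rad from the world axes.
- glue_stick: Bystander: upright white and blue glue stick with a red cap, 31 mm across, 94 mm high, loose, light (40 g) and easily knocked over; the tallest loose thing. Origin: centre of its underside, z up.
- balm_jar: Bystander: small round jar, pale body and dark green lid, 56 mm across, 36 mm high, loose. Origin: centre of its underside, z up. Apart from these listed things, nothing in front of the robot, out to 0.75 m from its base and 45 degrees to either side, stands more than 15 mm above the desk.
Things that resemble listed ones, but are neither listed nor needed, are in the scene too. Leave any orange or purple look-alike of the earbud_case alone. Several things have the shape of the highlighter; the one meant has the colours described above.

How it is judged:
At the end, for the whole second after the job is handed in: Cup upright on the coaster within 15 mm of its centre; mouse on the mat within 15 mm of its centre, square to it within 15 degrees; earbud case flat on the charging pad within 12 mm of its centre; highlighter flat on the pen tray's floor, along it within 25 degrees; all released, at rest (horizontal distance between cup and coaster below 0.015 m and z of cup in the frame of coaster between 0.001 and 0.009 m and linear speed of each of cup, mouse, earbud_case, highlighter below 0.02 m/s and angular speed of each of cup, mouse, earbud_case, highlighter below 0.2 rad/s and angle between each of cup, mouse, earbud_case, highlighter's own z axis and vertical below 0.1 rad and horizontal distance between mouse and mouse_mat below 0.015 m and z of mouse in the frame of mouse_mat between -0.001 and 0.007 m and angle between the x axis of mouse and the x axis of mouse_mat, either way round below 0.26 rad and horizontal distance between earbud_case and charging_pad below 0.012 m and z of earbud_case in the frame of charging_pad between 0.005 and 0.013 m and x of highlighter in the frame of pen_tray between -0.032 and 0.032 m and y of highlighter in the frame of pen_tray between -0.038 and 0.038 m and z of highlighter in the frame of pen_tray between -0.001 and 0.007 m and angle between the x axis of highlighter and the x axis of pen_tray, either way round below 0.45 rad); the robot touches nothing.
It fails at once if the cup is tipped by more than about 35 degrees (angle between cup's own z axis and vertical above 0.6 rad).
It fails at once if the glue stick is knocked over or shifted by more than 25 mm (distance of glue_stick from where it was at the start of the episode above 0.025 m or angle between glue_stick's own z axis and vertical above 0.5 rad).
It fails at once if the balm jar is knocked over or shifted by more than 25 mm (distance of balm_jar from where it was at the start of the episode above 0.025 m or angle between balm_jar's own z axis and vertical above 0.5 rad).
It also fails if it takes over 120 s, if anything falls off the work surface, if the arm or the gripper's body presses on something with over 40 N, if the wrist force passes 120 N, or if a joint passes its speed limit or range.

## Working session

There is one attempt and no reset: what is moved stays moved. The work goes in short steps, Python scripts to look and compute and a tool call to move; the robot and the scene stay as the last step left them, time stands still between calls to the robot, and variables do not carry over. Pictures are saved under pics/ and viewed, and the job is handed in when it is done.

Besides the shell and the picture viewer there is one more tool, called after ">>>" as name(argument=value, ...) on one line, values as JSON. drive_tool: Moves the arm, as the interface text tells. Its arguments: {"type":"object","properties":{"commands":{"type":"string"}},"required":["commands"]}

```bash
mkdir -p pics; ls; python3 - <<'E'
from bench import *
import cv2
for n in ["scene","side","wrist"]:
    im=capture(n); cv2.imwrite(f"pics/{n}0.png",im[:,:,::-1])
    c=camera_info(n); print(n,c)
print(read_state())
E
```

```text
pics
scene {'intrinsics': array([[619.60704146,   0.        , 315.95660307],
       [  0.        , 619.60704146, 238.71632856],
       [  0.        ,   0.        ,   1.        ]]), 'rvec': array([ 2.30570381,  1.30923683, -0.36128581]), 'tvec': array([-0.21421263, -0.31853314,  1.52590917])}
side {'intrinsics': array([[580.6908398 ,   0.        , 313.54434596],
       [  0.        , 580.6908398 , 251.70153482],
       [  0.        ,   0.        ,   1.        ]]), 'rvec': array([ 0.53570126, -2.5272846 ,  1.40483206]), 'tvec': array([0.37505604, 0.1184393 , 1.26474024])}
wrist {'intrinsics': array([[401.55498054,   0.        , 318.83252971],
       [  0.        , 401.55498054, 231.69110864],
       [  0.        ,   0.        ,   1.        ]]), 'rvec': array([-2.41693258,  1.5567655 ,  0.2429567 ]), 'tvec': array([-0.54926029, -0.0382827 ,  0.38026103])}
{'t': 0.15, 'joint_positions': array([-1.34679381e+00,  2.59175414e-01,  1.53579878e+00,  1.54469700e-06,
        1.34803803e+00, -2.02811040e-01]), 'qvel': array([-0.00121407, -0.00106547, -0.00312081, -0.00194838,  0.00096671,
       -0.00107368]), 'effort': array([ 2.22701383e-03, -4.46385276e+01, -2.90819675e+01, -4.28064532e-04,
        8.13389488e-03, -4.95430129e-06]), 'tool_pos': array([ 0.22766479, -0.5004935 ,  0.40407882]), 'tcp_rot': array([-7.09754827e-04,  9.77314853e-01,  2.11790400e-01, -6.76747339e-06]), 'ft_force': array([ 0.2573651 , -0.46524256,  0.05711738]), 'ft_torque': array([ 0.04227941, -0.00529662,  0.03686873]), 'opening': 0.085294438693924}
```

View pics/scene0.png

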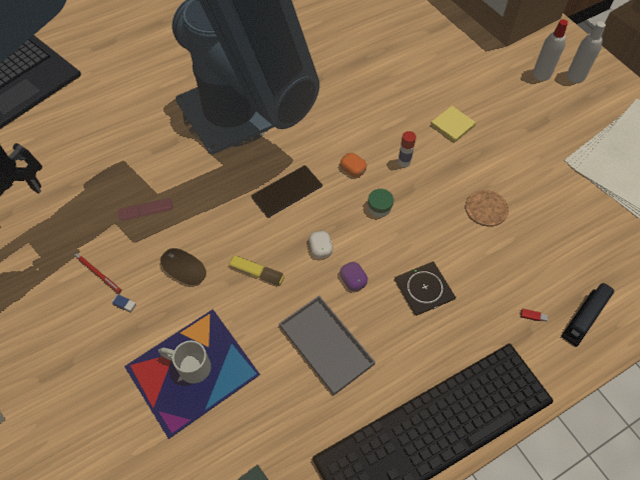

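View pics/side0.png

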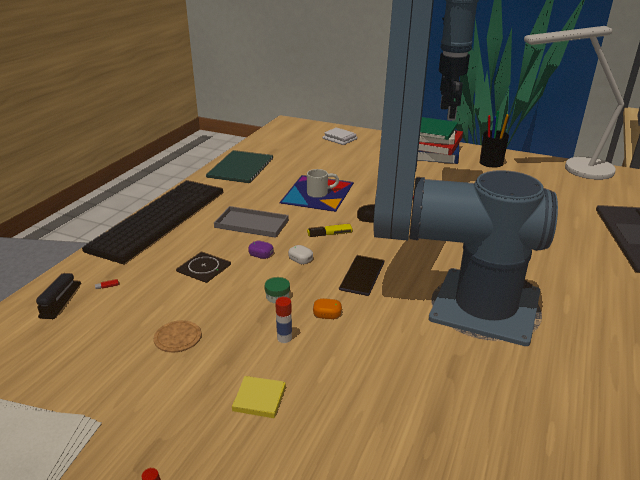

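View pics/wrist0.png

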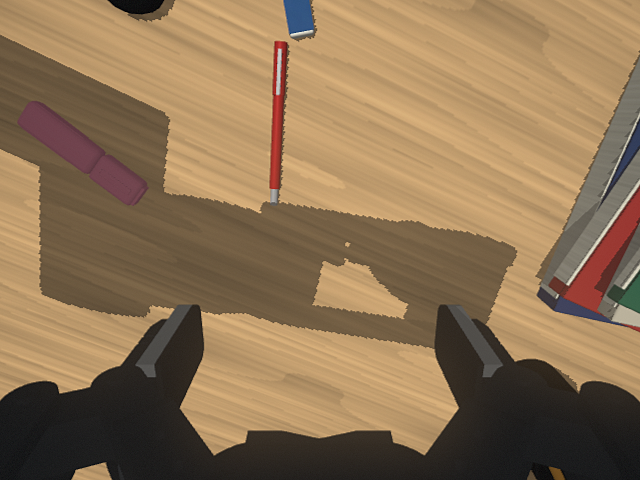

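The scene view shows the candidates:
- **Earbud case:** white at (320,244) is the target. Orange (353,165) and purple (354,276) are look-alikes.
- **Highlighter:** yellow with a black cap at (257,270) is the target. The pink one at (146,210) is a look-alike.
- **Mouse:** (184,266). The stapler at (588,315) is also black.
- **Cup:** (190,362), with its handle to the upper left.
- **Fixed things:** coaster (487,208), pad (425,287), tray (326,345).
- **Bystanders:** glue stick (407,150), balm jar (380,203).

```bash
cat > h.py <<'E'
from bench import *
import cv2, numpy as np
from scipy.spatial.transform import Rotation as R
def w2p(n,P,ci=None):
    c=ci or camera_info(n)
    return cv2.projectPoints(np.array(P,float).reshape(-1,3),c['rvec'],c['tvec'],c['intrinsics'],None)[0].reshape(-1,2)
def p2w(n,px,z,ci=None):
    c=ci or camera_info(n)
    Rm=cv2.Rodrigues(c['rvec'])[0]; t=np.array(c['tvec']).ravel()
    o=-Rm.T@t
    out=[]
    for p in np.array(px,float).reshape(-1,2):
        d=Rm.T@np.linalg.inv(c['intrinsics'])@np.array([p[0],p[1],1])
        out.append(o+d*(z-o[2])/d[2])
    return np.array(out)
def crop(im,x0,y0,w,h,s,fn):
    c=cv2.resize(im[y0:y0+h,x0:x0+w],None,fx=s,fy=s,interpolation=cv2.INTER_CUBIC)
    for k in range(0,w,20):
        cv2.line(c,(k*s,0),(k*s,6),(255,255,255),1)
        cv2.putText(c,str(x0+k),(k*s,18),0,.4,(255,255,255),1)
    for k in range(0,h,20):
        cv2.line(c,(0,k*s),(6,k*s),(255,255,255),1)
        cv2.putText(c,str(y0+k),(8,k*s+4),0,.4,(255,255,255),1)
    cv2.imwrite(fn,c[:,:,::-1])
E
python3 - <<'E'
from h import *
im=cv2.imread('pics/scene0.png')[:,:,::-1]
crop(im,110,230,190,150,4,'pics/c1.png')
crop(im,110,300,190,150,4,'pics/c2.png')
crop(im,270,140,190,150,4,'pics/c3.png')
crop(im,270,260,190,150,4,'pics/c4.png')
crop(im,390,150,190,150,4,'pics/c5.png')
E
```

```text
(no output)
```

View pics/c1.png

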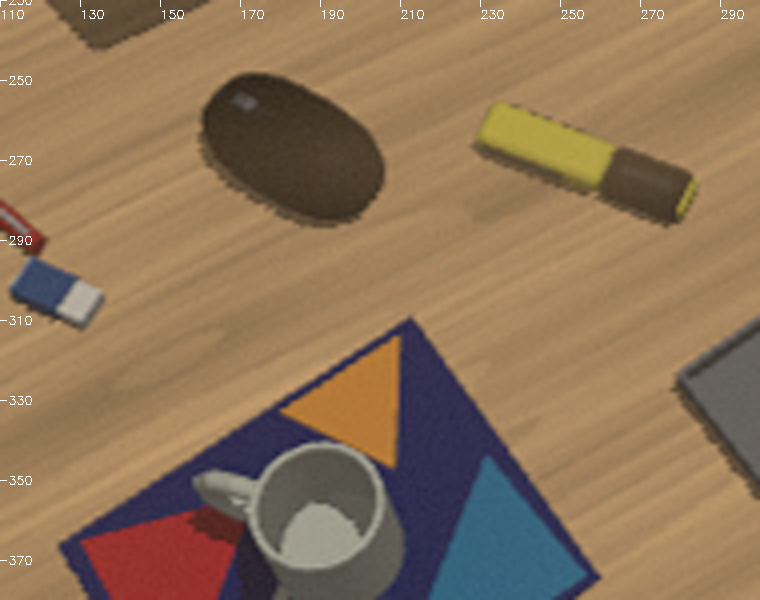

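View pics/c2.png

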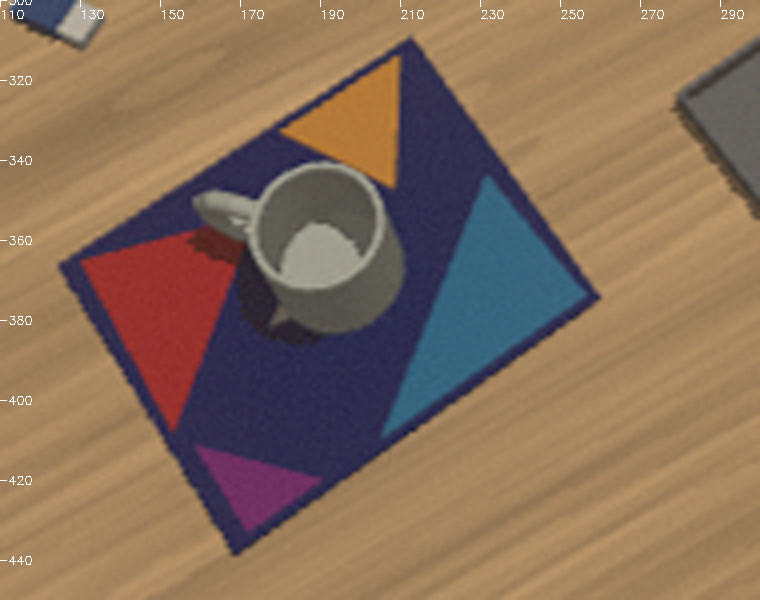

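View pics/c3.png

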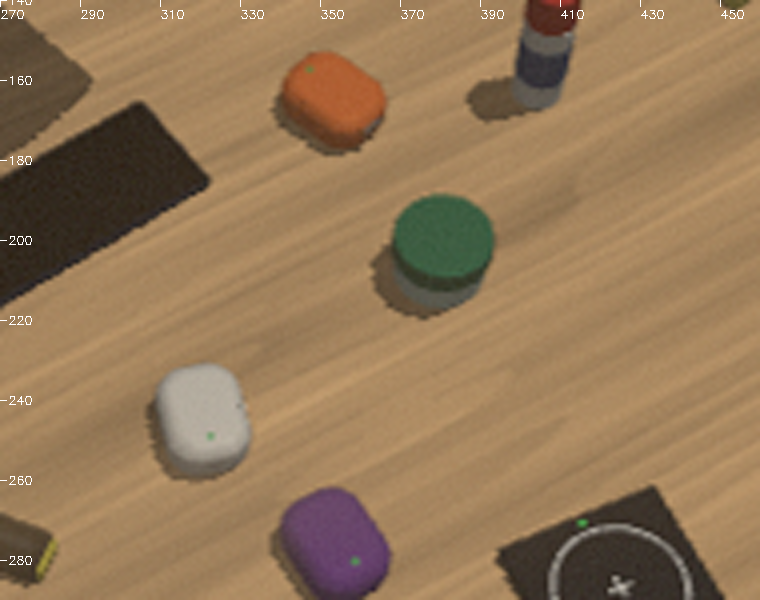

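View pics/c4.png

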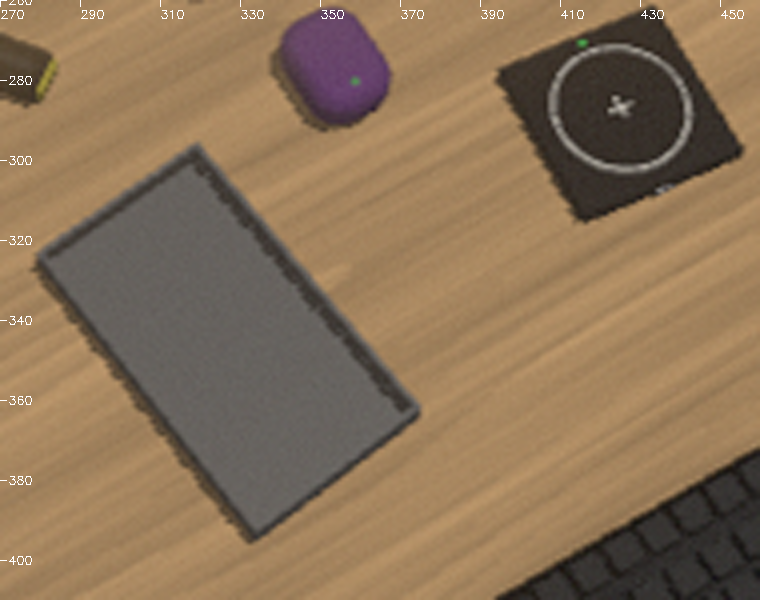

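View pics/c5.png

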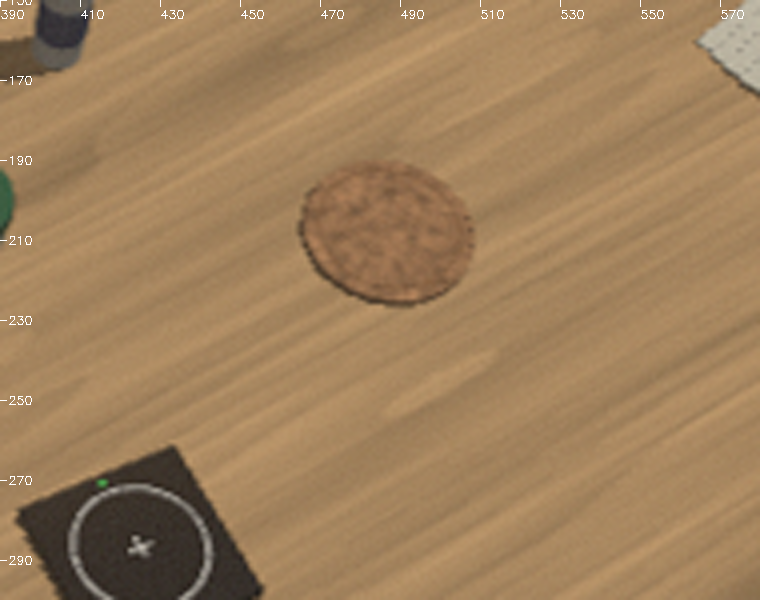

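```bash
python3 - <<'E'
from h import *
np.set_printoptions(precision=4,suppress=True)
g=lambda px,z:p2w('scene',px,z)[:,:2]
def rect(name,px,z):
    q=g(px,z); print(name,q.tolist(),'c',q.mean(0),'sides',[round(np.linalg.norm(q[i]-q[i-1]),4) for i in range(4)],'ang',[round(np.degrees(np.arctan2(*(q[i]-q[i-1])[::-1])),1) for i in range(4)])
rect('mat',[(125.5,366.5),(213,309.5),(260,374.3),(169,438.8)],.003)
rect('tray',[(319,296.5),(280,323.8),(333,395),(374.5,362.8)],.016)
rect('hl',[(234.3,255.3),(229,265.5),(278,286),(283.8,274.5)],.016)
print('cup rim',g([(189.3,356.5),(172.2,356.5),(206.2,356.5),(189.3,340.5),(189.3,372.5)],.067))
print('handle',g([(158.7,350.8)],.05))
print('pad',g([(425,286.5)],.009)); rect('padc',[(394,278.5),(434,262),(456,298.5),(415,315.5)],.009)
print('coaster',g([(487,207.8),(465.5,207),(508.5,209),(487,190),(487,226)],.005))
print('glue base',g([(404.5,164)],0),'jar',g([(380.8,199)],.036))
print('case',g([(320.3,242.5)],.02),'purple',g([(353.5,274.5)],.02),'orange',g([(352.5,163)],.02))
print('mouse wheel',g([(171,255.3)],.034), 'front/back',g([(162,252),(204,281)],.015))
c=cv2.Rodrigues(camera_info('wrist')['rvec'])[0]; s=read_state()
T=R.from_quat(np.roll(s['tcp_rot'],-1)).as_matrix()
print(T); print(T.T@(-c.T@camera_info('wrist')['tvec'].ravel()-s['tool_pos'])); print(c@T)
E
```

```text
mat [[0.48752535276449305, -0.4661161180634189], [0.46603731208332644, -0.26991642437476815], [0.633122939292722, -0.2521340823961351], [0.6547479066138893, -0.44970279602957886]] c [ 0.5604 -0.3595] sides [np.float64(0.168), np.float64(0.1974), np.float64(0.168), np.float64(0.1987)] ang [np.float64(-174.4), np.float64(96.3), np.float64(6.1), np.float64(-83.8)]
tray [[0.5559507808301296, -0.07500806241748043], [0.5674118883500514, -0.17125980334284654], [0.7413784483073291, -0.15605959474316455], [0.7290565812031142, -0.055924930529960615]] c [ 0.6484 -0.1146] sides [np.float64(0.1742), np.float64(0.0969), np.float64(0.1746), np.float64(0.1009)] ang [np.float64(-173.7), np.float64(-83.2), np.float64(5.0), np.float64(97.0)]
hl [[0.38356060465420294, -0.17831173256669672], [0.399573887723049, -0.1987518568360546], [0.49302633295781373, -0.13449271110107242], [0.4761092344085539, -0.11148322185098111]] c [ 0.4381 -0.1558] sides [np.float64(0.1142), np.float64(0.026), np.float64(0.1134), np.float64(0.0286)] ang [np.float64(-144.2), np.float64(-51.9), np.float64(34.5), np.float64(126.3)]

[... 301 characters left out ...]
52224, 0.06945896258326151]] c [0.6478 0.1216] sides [np.float64(0.0903), np.float64(0.0945), np.float64(0.0916), np.float64(0.0937)] ang [np.float64(173.0), np.float64(83.4), np.float64(-7.5), np.float64(-97.4)]
coaster [[0.5564 0.3581]
 [0.5303 0.3186]
 [0.5832 0.3969]
 [0.5185 0.3886]
 [0.5937 0.3281]]
glue base [[0.3602 0.2741]] jar [[0.4326 0.1553]]
case [[ 0.4512 -0.009 ]] purple [[0.5512 0.0102]] orange [[0.3083 0.1628]]
mouse wheel [[ 0.3268 -0.2931]] front/back [[ 0.298  -0.305 ]
 [ 0.405  -0.2587]]
[[ 0.9103  0.414  -0.0003]
 [ 0.414  -0.9103  0.0014]
 [ 0.0003 -0.0014 -1.    ]]
[0.0778 0.0002 0.0311]
[[-0.0008  1.      0.0005]
 [-0.9533 -0.0006 -0.3021]
 [-0.3021 -0.0007  0.9533]]
```

```bash
cat >> h.py <<'E'
def go(x,y,z,th_deg,pr=True):
    """rows from the present pose to TCP x,y,z (m), tool-x heading th (deg)"""
    s=read_state(); T=R.from_quat(np.roll(s['tcp_rot'],-1)).as_matrix()
    d=T.T@(np.array([x,y,z])-s['tool_pos'])*1000
    th=np.arctan2(T[1,0],T[0,0]); tw=-((np.radians(th_deg)-th+np.pi)%(2*np.pi)-np.pi)
    print('pose',s['tool_pos'].round(4),'th',round(np.degrees(th),1),'open',round(s['opening'],4),'t',s['t'],'-> d',d.round(1),'twist',round(tw,3), 'rows',max(np.linalg.norm(d)/62.5,abs(tw)/.187).round(1))
def snap(n,fn):
    ci=camera_info(n); im=capture(n); cv2.imwrite(fn,im[:,:,::-1]); 
    import pickle; pickle.dump(ci,open(fn+'.pkl','wb')); return im,ci
E
python3 - <<'E'
from h import *
go(.559,-.353,.30,43.5)
E
```

```text
pose [ 0.2277 -0.5005  0.4041] th 24.5 open 0.0853 t 0.15 -> d [362.6   3.  104.2] twist -0.332 rows 6.0
```

>>> drive_tool(commands="60 0 17 -0.1 0;120 1 34 -0.2 0;180 2 51 -0.3 0;240 2 68 -0.33 0;300 3 86 -0.33 0")

```text
t: 0.78
tool_pos: [0.5035, -0.3782, 0.318]
tcp_rot: [-0.0, 0.929, 0.37, -0.0]
ft_force: [0.9, -1.2, 0.4]
opening: 0.0854
```

```bash
python3 - <<'E'
from h import *
go(.559,-.353,.30,43.5)
snap('wrist','pics/w1.png')
E
```

```text
pose [ 0.5035 -0.3782  0.318 ] th 43.4 open 0.0854 t 0.775 -> d [57.7 19.8 18. ] twist -0.002 rows 1.0
```

View pics/w1.png

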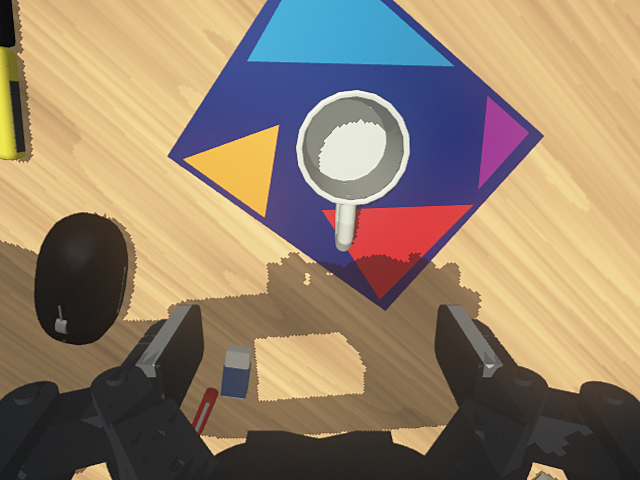

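The wrist view shows the cup rim centred near (353,148), the handle tip near (344,245) and the mat corners at (169,156), (543,135) and (385,309). The mouse is at (83,278), with its wheel at (60,322).

```bash
python3 - <<'E'
from h import *
import pickle
ci=pickle.load(open('pics/w1.png.pkl','rb'))
f=lambda p,z:p2w('wrist',p,z,ci)[:,:2].round(4)
print('rim c',f([(353,147.5),(297,147.5),(410,147.5),(353,90.5),(353,205)],.067))
print('handle',f([(346,210),(344,245)],.05))
print('mat cor',f([(169,156),(543,135),(385,309)],.003))
print('mouse ends (z .018)',f([(66,340),(95,215)],.018),'sides',f([(36,280),(128,275)],.018),'wheel',f([(60,322)],.034))
E
```

```text
rim c [[ 0.5567 -0.3536]
 [ 0.536  -0.3317]
 [ 0.5778 -0.3759]
 [ 0.5773 -0.3332]
 [ 0.5341 -0.376 ]]
handle [[ 0.527  -0.3791]
 [ 0.51   -0.394 ]]
mat cor [[ 0.4631 -0.2723]
 [ 0.6516 -0.4511]
 [ 0.484  -0.4687]]
mouse ends (z .018) [[ 0.3013 -0.3021]
 [ 0.4004 -0.2623]] sides [[ 0.3294 -0.2586]
 [ 0.3788 -0.3052]] wheel [[ 0.3264 -0.2923]]
```

```bash
python3 - <<'E'
from h import *
go(.557,-.3535,.195,42)
E
```

```text
pose [ 0.5086 -0.3741  0.3151] th 43.6 open 0.0853 t 0.825 -> d [ 48.7  18.7 120.3] twist 0.027 rows 2.1
```

>>> drive_tool(commands="49 19 20 0.027 0;49 19 20 0.027 0;49 19 20 0.027 0;49 19 20 0.027 0")

```text
t: 1.32
tool_pos: [0.5496, -0.3603, 0.2994]
tcp_rot: [0.0, 0.934, 0.356, -0.0]
ft_force: [0.3, 0.4, 0.3]
opening: 0.0855
```

```bash
python3 - <<'E'
from h import *
go(.557,-.3535,.195,42)
snap('wrist','pics/w2.png')
go(.557,-.3535,.195,42)
E
```

```text
pose [ 0.5496 -0.3603  0.2994] th 41.7 open 0.0855 t 1.325 -> d [ 10.   -0.2 104.4] twist -0.004 rows 1.7
pose [ 0.5496 -0.3603  0.2995] th 41.7 open 0.0856 t 1.375 -> d [ 10.   -0.3 104.5] twist -0.005 rows 1.7
```

View pics/w2.png

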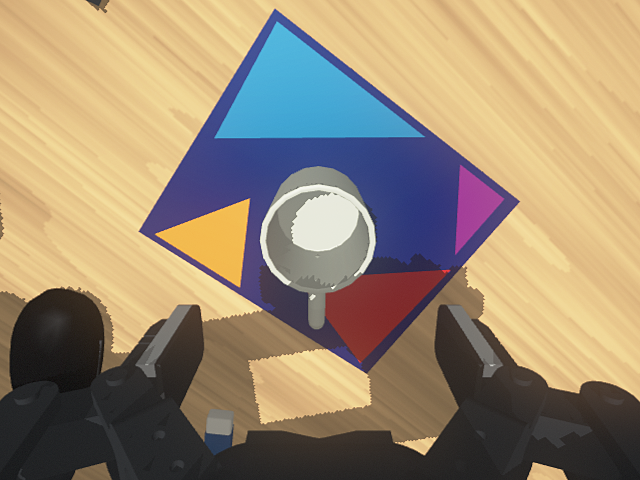

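The cup's rim is centred at (318,240) with the handle straight down to (317,322), so the jaws lie across the cup's own x. Now I descend.

```bash
python3 - <<'E'
from h import *
import pickle
ci=pickle.load(open('pics/w2.png.pkl','rb'))
print(p2w('wrist',[(318,240),(261,238),(376,238),(318,185),(318,293)],.067,ci).round(4))
print('mat',p2w('wrist',[(276,10),(139,231),(519,202),(366,372)],.003,ci).round(4))
E
```

```text
[[ 0.5565 -0.354   0.067 ]
 [ 0.5373 -0.3308  0.067 ]
 [ 0.5778 -0.3762  0.067 ]
 [ 0.5785 -0.3344  0.067 ]
 [ 0.5334 -0.3746  0.067 ]]
mat [[ 0.6307 -0.2547  0.003 ]
 [ 0.4626 -0.2715  0.003 ]
 [ 0.6511 -0.452   0.003 ]
 [ 0.4839 -0.4686  0.003 ]]
```

>>> drive_tool(commands="9 0 10 0 0;9 0 60 0 0;9 0 95 0 0;9 0 104 0 0;9 0 104 0 0")

```text
t: 2.0
tool_pos: [0.5573, -0.3535, 0.1947]
tcp_rot: [-0.0, 0.934, 0.357, -0.0]
ft_force: [1.6, -0.0, 0.2]
opening: 0.0852
```

>>> drive_tool(commands="0 0 0 0 1;0 0 0 0 1;0 0 0 0 1;0 0 0 0 1;0 0 0 0 1")

```text
t: 2.62
tool_pos: [0.5579, -0.354, 0.1969]
tcp_rot: [0.002, 0.934, 0.357, 0.001]
ft_force: [-0.2, -0.7, 6.1]
opening: 0.06
```

>>> drive_tool(commands="0 0 -15 0 1;0 0 -40 0 1;0 0 -80 0 1;0 0 -110 0 1;0 0 -110 0 1")

```text
t: 3.25
tool_pos: [0.5579, -0.3539, 0.3083]
tcp_rot: [0.003, 0.934, 0.357, 0.001]
ft_force: [-0.5, -0.1, -2.5]
opening: 0.0597
```

```bash
python3 - <<'E'
from h import *
go(.5565,.358,.305,42)
snap('wrist','pics/w3.png');snap('side','pics/s3.png')
E
```

```text
pose [ 0.5579 -0.3539  0.3083] th 41.8 open 0.0597 t 3.25 -> d [ 4.736e+02 -5.314e+02  3.000e-01] twist -0.003 rows 11.4
```

View pics/w3.png

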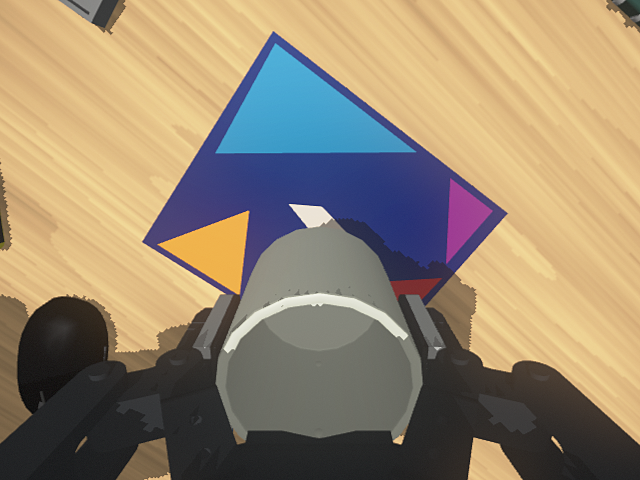

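View pics/s3.png

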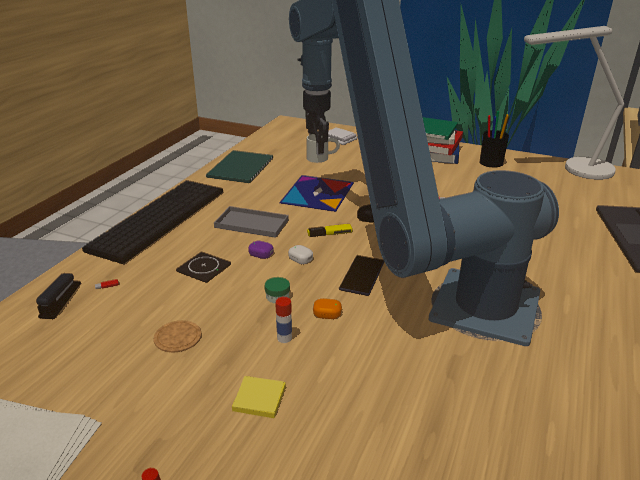

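The cup is lifted and upright, gripped across its sides. The handle points away from the jaws, and the white sliver at (312,215) is probably a patch on the mat. Now I carry the cup along x≈0.557, clear of the jar and glue stick.

>>> drive_tool(commands="25 -28 0 0 1;60 -67 0 0 1;97 -109 0 0 1;135 -151 0 0 1;173 -194 0 0 1")

```text
t: 3.98
tool_pos: [0.5559, -0.0916, 0.3026]
tcp_rot: [-0.001, 0.934, 0.357, -0.001]
ft_force: [1.0, 1.0, -2.2]
opening: 0.0601
```

>>> drive_tool(commands="38 -43 0 0 1;76 -86 0 0 1;114 -129 0 0 1;152 -172 0 0 1;190 -215 0 0 1")

```text
t: 4.6
tool_pos: [0.5542, 0.1951, 0.3026]
tcp_rot: [-0.0, 0.934, 0.357, -0.002]
ft_force: [-0.3, 0.4, -2.1]
opening: 0.0598
```

```bash
python3 - <<'E'
from h import *
go(.5565,.358,.308,42)
E
```

```text
pose [0.5542 0.1951 0.3026] th 41.8 open 0.0598 t 4.6 -> d [ 110.3 -119.9   -5.6] twist -0.003 rows 2.6
```

>>> drive_tool(commands="38 -42 0 0 1;75 -82 0 0 1;100 -109 0 0 1;111 -121 0 0 1;111 -121 0 0 1")

```text
t: 5.22
tool_pos: [0.5567, 0.3579, 0.303]
tcp_rot: [0.0, 0.934, 0.358, -0.001]
ft_force: [-0.2, -0.9, -2.3]
opening: 0.06
```

```bash
python3 - <<'E'
from h import *
go(.5565,.358,.308,42)
snap('wrist','pics/w4.png');
im,_=snap('scene','pics/sc4.png')
crop(im,390,120,190,150,4,'pics/sc4c.png')
go(.5565,.358,.308,42)
E
```

```text
pose [0.5567 0.3579 0.303 ] th 41.9 open 0.06 t 5.225 -> d [-0.1 -0.2 -5. ] twist -0.002 rows 0.1
pose [0.5572 0.3564 0.3038] th 41.8 open 0.0595 t 5.325 -> d [ 0.5 -1.7 -4.2] twist -0.004 rows 0.1
```

View pics/w4.png

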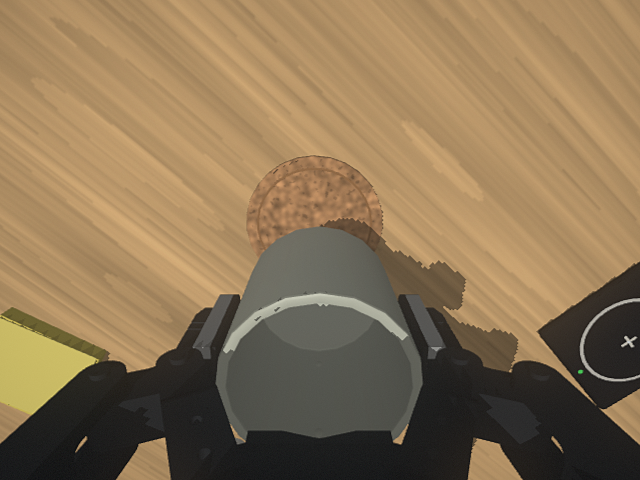

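View pics/sc4.png

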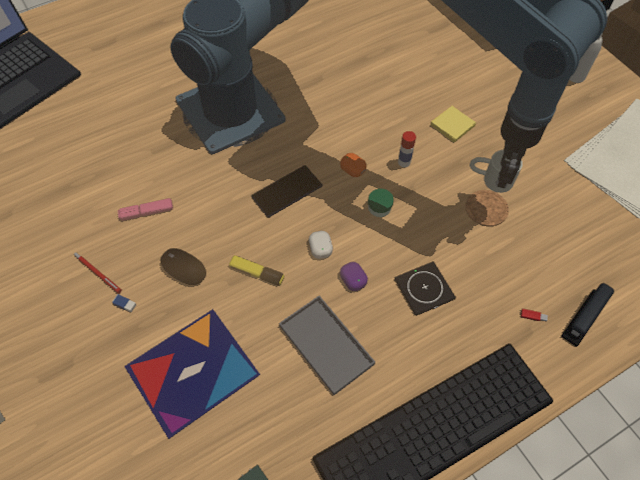

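```bash
python3 - <<'E'
from h import *
import pickle
ci=pickle.load(open('pics/w4.png.pkl','rb'))
P=p2w('wrist',[(247,218),(383,218),(315,154.5),(275,170),(356,170)],.005,ci)[:,:2]
print(P)
from scipy.optimize import least_squares
r=least_squares(lambda c:np.linalg.norm(P-c,axis=1)-.0475,[.5565,.358]); print(r.x,r.fun)
E
```

```text
[[0.52523794 0.39632968]
 [0.58786158 0.32646693]
 [0.58891128 0.39021056]
 [0.56355474 0.40323542]
 [0.59948788 0.36313879]]
[0.55271528 0.35781633] [-0.00018951 -0.00040385  0.00107506 -0.00080537 -0.00042554]
```

>>> drive_tool(commands="-1 1 40 0 1;-1 1 75 0 1;-1 1 93 0 1;-1 1 99 0 1;-1 1 99 0 1")

```text
t: 5.95
tool_pos: [0.5577, 0.3559, 0.2064]
tcp_rot: [0.0, 0.934, 0.357, 0.001]
ft_force: [-0.1, -0.3, -2.9]
opening: 0.0594
```

```bash
python3 - <<'E'
from h import *
go(.555,.358,.199,42); print(read_state()['ft_force'])
im,_=snap('side','pics/s5.png'); crop(im,120,240,160,120,5,'pics/s5c.png')
E
```

```text
pose [0.5577 0.3559 0.2064] th 41.8 open 0.0594 t 5.95 -> d [-0.6 -3.3  7.4] twist -0.004 rows 0.1
[-0.14701471 -0.31158899 -2.92089839]
```

View pics/s5c.png

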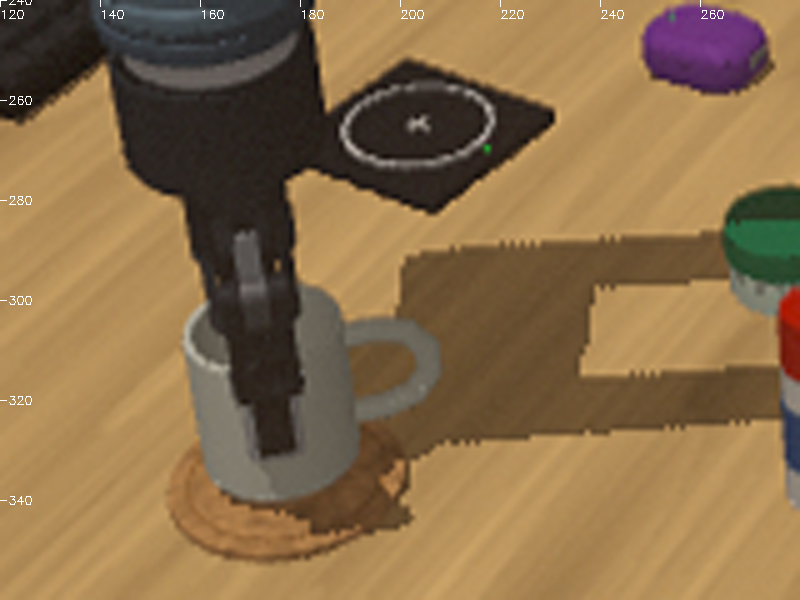

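The cup hangs level a few mm above the coaster. I correct by 3 mm, lower it, then look.

>>> drive_tool(commands="-1 -3 3 0 1;-1 -3 6 0 1;-1 -3 7 0 1;-1 -3 8 0 1;-1 -3 8 0 1")

```text
t: 6.62
tool_pos: [0.5542, 0.3579, 0.1989]
tcp_rot: [-0.0, 0.934, 0.357, 0.0]
ft_force: [-4.4, -0.9, 5.6]
opening: 0.0601
```

```bash
python3 - <<'E'
from h import *
go(.555,.358,.199,42); print(read_state()['ft_force'])
E
```

```text
pose [0.5542 0.3579 0.1989] th 41.8 open 0.0601 t 6.625 -> d [ 0.7  0.5 -0.1] twist -0.003 rows 0.0
[-4.43096981 -0.90054859  5.56416078]
```

Contact (upward force +5.6 N), so I release and rise straight up.

>>> drive_tool(commands="0 0 0 0 0.5;0 0 0 0 0;0 0 0 0 0;0 0 0 0 0;0 0 -5 0 0")

```text
t: 7.25
tool_pos: [0.5542, 0.3577, 0.2024]
tcp_rot: [0.0, 0.934, 0.357, -0.001]
ft_force: [-0.9, -0.1, -0.3]
opening: 0.0858
```

>>> drive_tool(commands="0 0 -30 0 0;0 0 -75 0 0;0 0 -110 0 0;0 0 -120 0 0;0 0 -120 0 0")

```text
t: 7.88
tool_pos: [0.5543, 0.3577, 0.3231]
tcp_rot: [0.0, 0.934, 0.357, 0.0]
ft_force: [-0.5, 0.5, 0.0]
opening: 0.0852
```

```bash
python3 - <<'E'
from h import *
im,ci=snap('wrist','pics/w6.png')
go(.35,-.28,.32,42); 
E
```

```text
pose [0.5541 0.3576 0.3218] th 41.8 open 0.0851 t 7.925 -> d [-577.2  339.2    2.4] twist -0.003 rows 10.7
```

View pics/w6.png

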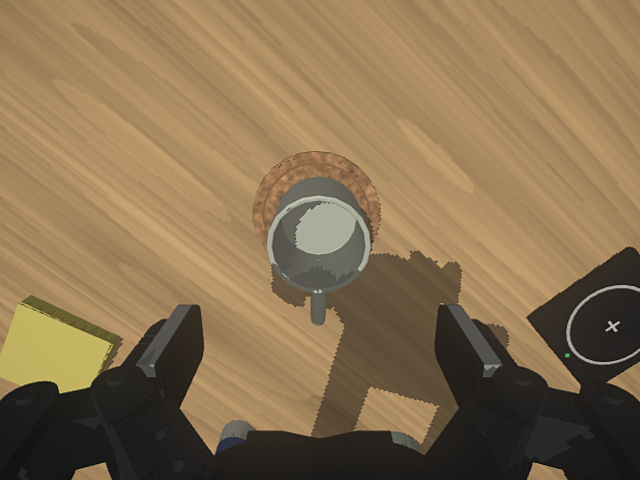

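```bash
python3 - <<'E'
from h import *
import pickle
from scipy.optimize import least_squares
ci=pickle.load(open('pics/w6.png.pkl','rb'))
P=p2w('wrist',[(253,211),(381,211),(316,151.5),(278,166),(356,166)],.005,ci)[:,:2]
r=least_squares(lambda c:np.linalg.norm(P-c,axis=1)-.0475,[.5565,.358]); print(r.x,r.fun)
P=p2w('wrist',[(267,245),(371,245),(319,196),(319,294)],.069,ci)[:,:2]; print(P)
r=least_squares(lambda c:np.linalg.norm(P-c,axis=1)-.031,[.5565,.358]); print(r.x,r.fun)
# mouse from w1
ci=pickle.load(open('pics/w1.png.pkl','rb'))
im=cv2.imread('pics/w1.png'); crop(im[:,:,::-1],10,190,150,170,4,'pics/w1m.png')
E
```

```text
[0.55228386 0.3573561 ] [-2.72137160e-05 -4.38220317e-05  6.91215052e-04 -4.45976022e-04
 -4.01390027e-04]
[[0.5335088  0.37969386]
 [0.57429667 0.33403171]
 [0.57584631 0.37646766]
 [0.53018089 0.33566841]]
[0.55300267 0.35605881] [-0.00036299 -0.00036298 -0.00036745 -0.00039605]
```

View pics/w1m.png

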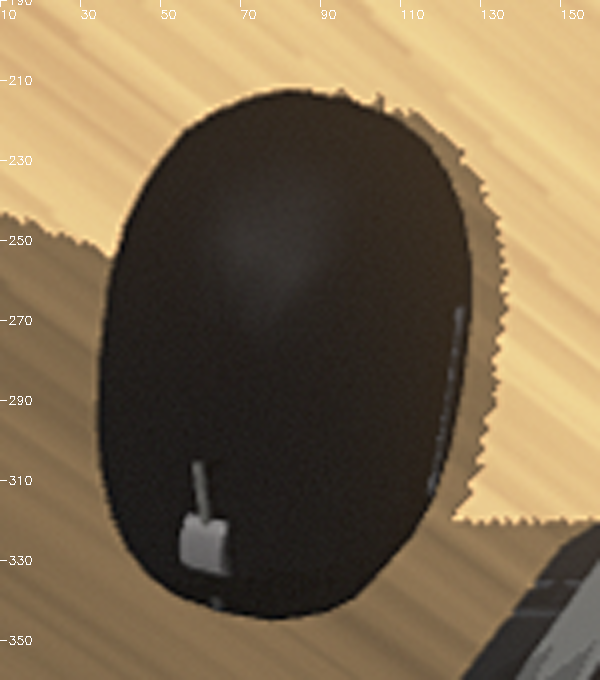

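The cup is on the coaster, 1.5 mm from its centre. Now I go to the mouse.

>>> drive_tool(commands="-30 18 -5 0.05 0;-80 47 -10 0.1 0;-130 76 -15 0.15 0;-180 106 -15 0.2 0;-230 135 -15 0.25 0")

```text
t: 8.55
tool_pos: [0.4717, 0.1022, 0.336]
tcp_rot: [-0.0, 0.972, 0.237, -0.002]
ft_force: [1.0, -1.0, 0.7]
opening: 0.0851
```

```bash
python3 - <<'E'
from h import *
go(.351,-.282,.335,22)
E
```

```text
pose [0.4717 0.1022 0.336 ] th 27.4 open 0.0851 t 8.55 -> d [-284.   285.5    1.4] twist 0.094 rows 6.4
```

>>> drive_tool(commands="-42 42 0 0.09 0;-84 84 0 0.09 0;-126 126 0 0.09 0;-168 168 0 0.09 0;-210 210 0 0.09 0")

```text
t: 9.18
tool_pos: [0.3823, -0.1807, 0.3363]
tcp_rot: [-0.001, 0.981, 0.194, -0.001]
ft_force: [1.0, 0.2, -0.1]
opening: 0.0853
```

>>> drive_tool(commands="-37 37 0 0 0;-67 68 0 0 0;-72 73 0 0 0;-72 73 0 0 0")

```text
t: 9.68
tool_pos: [0.3444, -0.274, 0.3365]
tcp_rot: [-0.002, 0.981, 0.193, -0.001]
ft_force: [-0.0, 0.4, -0.0]
opening: 0.0853
```

```bash
python3 - <<'E'
from h import *
go(.351,-.282,.335,22)
im,ci=snap('wrist','pics/w7.png')
go(.351,-.282,.335,22)
E
```

```text
pose [ 0.3444 -0.274   0.3365] th 22.3 open 0.0853 t 9.675 -> d [3.1 9.9 1.5] twist 0.004 rows 0.2
pose [ 0.3447 -0.2735  0.3368] th 22.3 open 0.0855 t 9.725 -> d [ 2.6 10.3  1.7] twist 0.006 rows 0.2
```

View pics/w7.png

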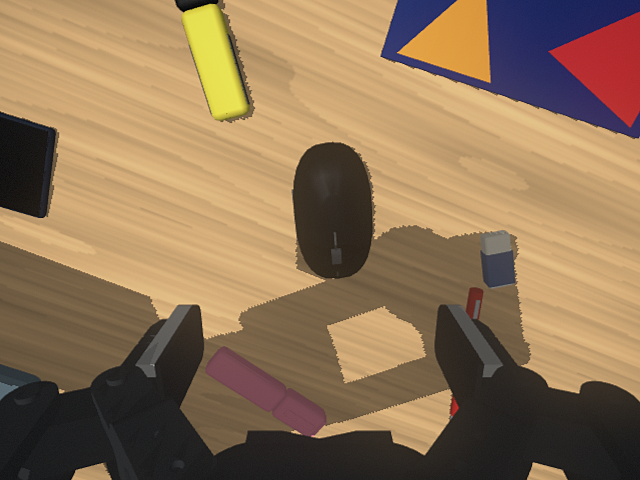

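```bash
python3 - <<'E'
from h import *
import pickle
ci=pickle.load(open('pics/w7.png.pkl','rb'))
im=cv2.imread('pics/w7.png')
hsv=im.max(2); m=(hsv<48).astype(np.uint8); m[:130]=0;m[300:]=0;m[:,:280]=0;m[:,385:]=0
m=cv2.morphologyEx(m,cv2.MORPH_OPEN,np.ones((5,5)))
n,l,st,c=cv2.connectedComponentsWithStats(m); k=1+st[1:,4].argmax(); print(st[k],c[k])
ys,xs=np.where(l==k); 
for z in (.01,.018,.025):
    W=p2w('wrist',np.c_[xs,ys],z,ci)[:,:2]
    hull=cv2.convexHull((W*1e4).astype(np.float32)); (cx,cy),(w,h),a=cv2.minAreaRect(hull)
    e=np.linalg.eigh(np.cov(W.T))[1][:,1]
    print(z,'mean',W.mean(0),'rect',cx/1e4,cy/1e4,w/1e4,h/1e4,a,'pca',np.degrees(np.arctan2(e[1],e[0])))
print(p2w('wrist',[(335,237),(336,258)],.034,ci))
E
```

```text
[342 244  25  26 485] [352.89690722 255.11340206]
0.01 mean [ 0.32146339 -0.3112172 ] rect 0.32064052734375 -0.31248466796875 0.021060346984863282 0.019038392639160157 22.298376083374023 pca -160.8253463175602
0.018 mean [ 0.32403561 -0.30941519] rect 0.3232349365234375 -0.3106482421875 0.020489901733398437 0.01852294921875 22.297576904296875 pca -160.82534631756025
0.025 mean [ 0.32628631 -0.30783842] rect 0.3255052001953125 -0.309041455078125 0.019991001892089844 0.018071701049804687 22.298439025878906 pca -160.82534631756002
[[ 0.33700291 -0.2884757   0.034     ]
 [ 0.32251932 -0.29538213  0.034     ]]
```

```bash
python3 - <<'E'
from h import *
import pickle
ci=pickle.load(open('pics/w7.png.pkl','rb'))
im=cv2.imread('pics/w7.png')
print(im[205,300:370:10],im[205,385],im[270,310])
mask=np.full(im.shape[:2],cv2.GC_BGD,np.uint8); mask[135:290,285:385]=cv2.GC_PR_BGD; cv2.ellipse(mask,(334,210),(30,55),0,0,360,cv2.GC_FGD,-1)
# shadow is brown (saturated), mouse near neutral
sat=im.max(2).astype(int)-im.min(2)
m=((sat<26)&(im.max(2)<75)).astype(np.uint8); m[:135]=0;m[285:]=0;m[:,:285]=0;m[:,380:]=0
m=cv2.morphologyEx(m,cv2.MORPH_CLOSE,np.ones((7,7)));m=cv2.morphologyEx(m,cv2.MORPH_OPEN,np.ones((5,5)))
n,l,st,c=cv2.connectedComponentsWithStats(m); k=1+st[1:,4].argmax(); print(st[k],c[k])
v=im.copy(); v[l==k]=(0,0,255); crop(v[:,:,::-1],270,120,130,180,4,'pics/m7.png')
ys,xs=np.where(l==k)
for z in (.01,.018,.025):
    W=p2w('wrist',np.c_[xs,ys],z,ci)[:,:2]
    (cx,cy),(w,h),a=cv2.minAreaRect(cv2.convexHull((W*1e4).astype(np.float32)))
    e=np.linalg.eigh(np.cov(W.T))[1][:,1]
    print(z,'mean',W.mean(0),'rect',cx/1e4,cy/1e4,w/1e4,h/1e4,a,'pca',np.degrees(np.arctan2(e[1],e[0])))
E
```

```text
[[37 49 58]
 [34 46 55]
 [40 47 56]
 [36 44 50]
 [32 40 48]
 [29 38 47]
 [31 41 49]] [123 176 215] [ 72 101 121]
[ 293  143   80  135 8898] [332.71476736 210.03349067]
0.01 mean [ 0.34849719 -0.28267495] rect 0.3466357666015625 -0.2836082763671875 0.10594627685546874 0.058404705810546874 26.878273010253906 pca -153.05792456741227
0.018 mean [ 0.35033732 -0.28164588] rect 0.348526318359375 -0.28255400390625 0.1030771484375 0.05682308349609375 26.878292083740234 pca -153.05792456741227
0.025 mean [ 0.35194743 -0.28074544] rect 0.350180517578125 -0.281631396484375 0.10056669921875 0.0554391357421875 26.878246307373047 pca -153.05792456741227
```

View pics/m7.png

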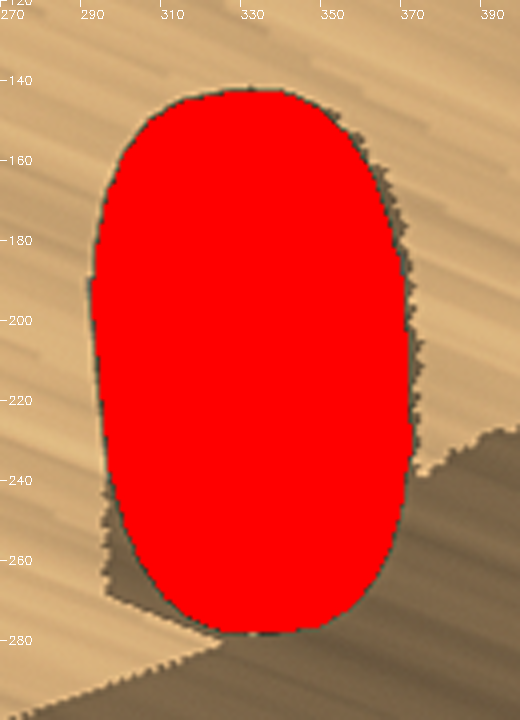

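The mask fits the mouse: 103 × 57 mm against the given 104 × 58. Its centre is (0.3485,-0.2825) and its heading 27°, with the wheel at the -x end.

```bash
python3 - <<'E'
from h import *
go(.3485,-.2825,.176,26.5)
E
```

```text
pose [ 0.3447 -0.2735  0.3368] th 22.3 open 0.0855 t 9.725 -> d [1.000e-01 1.030e+01 1.607e+02] twist -0.073 rows 2.6
```

>>> drive_tool(commands="0 10 40 -0.073 0;0 10 90 -0.073 0;0 10 120 -0.073 0;0 10 130 -0.073 0;0 10 130 -0.073 0")

```text
t: 10.35
tool_pos: [0.349, -0.2828, 0.2077]
tcp_rot: [-0.0, 0.973, 0.23, -0.0]
ft_force: [-0.3, 0.0, 0.5]
opening: 0.0853
```

```bash
python3 - <<'E'
from h import *
go(.3485,-.2825,.176,26.5)
snap('wrist','pics/w8.png')
E
```

```text
pose [ 0.349  -0.2828  0.2077] th 26.6 open 0.0853 t 10.35 -> d [-0.3 -0.4 31.7] twist 0.002 rows 0.5
```

View pics/w8.png

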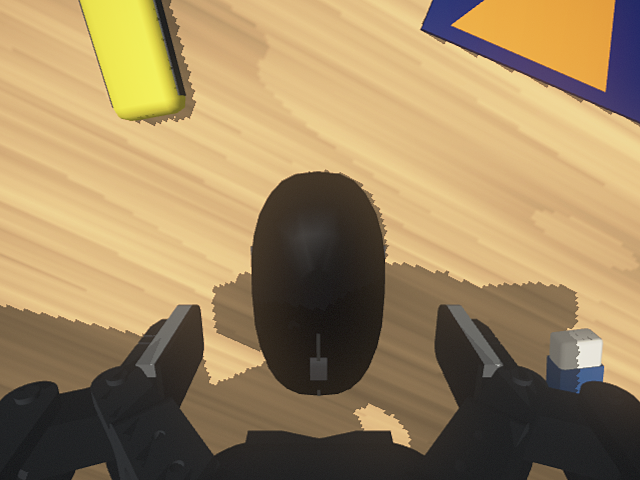

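The mouse is centred between the open jaws, its wheel at (318,368), and straight along the tool's x. I descend and grip.

>>> drive_tool(commands="0 0 20 0 0;0 0 32 0 0;0 0 32 0 0;0 0 32 0 0.3;0 0 32 0 1")

```text
t: 11.02
tool_pos: [0.3488, -0.2839, 0.1768]
tcp_rot: [0.001, 0.973, 0.229, 0.0]
ft_force: [-1.5, 1.5, 3.3]
opening: 0.0562
```

>>> drive_tool(commands="0 0 0 0 1;0 0 0 0 1;0 0 0 0 1;0 0 0 0 1")

```text
t: 11.52
tool_pos: [0.3487, -0.2838, 0.1768]
tcp_rot: [0.001, 0.973, 0.229, 0.0]
ft_force: [-0.4, 0.6, 6.6]
opening: 0.0566
```

>>> drive_tool(commands="0 0 -10 0 1;0 0 -35 0 1;0 0 -60 0 1;0 0 -65 0 1;0 0 -65 0 1")

```text
t: 12.15
tool_pos: [0.3485, -0.2835, 0.2409]
tcp_rot: [0.0, 0.973, 0.229, 0.0]
ft_force: [0.2, -0.5, -1.0]
opening: 0.0564
```

```bash
python3 - <<'E'
from h import *
go(.558,-.361,.24,6)
snap('wrist','pics/w9.png')
E
```

```text
pose [ 0.3485 -0.2835  0.2409] th 26.5 open 0.0564 t 12.15 -> d [152.9 162.9   1. ] twist 0.358 rows 3.6
```

View pics/w9.png

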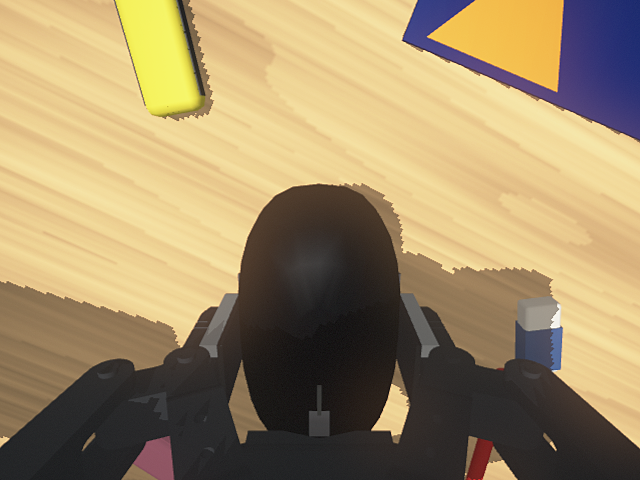

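```bash
python3 - <<'E'
from h import *
import pickle
ci=pickle.load(open('pics/w9.png.pkl','rb')); s=read_state()
T=R.from_quat(np.roll(s['tcp_rot'],-1)).as_matrix()
for px,z in [((320,184),.064+.016),((320,184),.064+.012),((239,275),.064+.018),((400,275),.064+.018)]:
    print(px,((p2w('wrist',[px],z,ci)[0]-s['tool_pos'])@T*1000).round(1))
E
```

```text
(320, 184) [ 53.1   1.  160.4]
(320, 184) [ 52.3   1.  164.4]
(239, 275) [ 21.7 -27.  158.4]
(400, 275) [ 21.6  28.7 158.3]
```

>>> drive_tool(commands="25 26 0 0.1 1;65 69 0 0.2 1;105 112 0 0.3 1;140 149 0 0.358 1;153 163 0 0.358 1")

```text
t: 12.82
tool_pos: [0.5604, -0.3615, 0.2386]
tcp_rot: [-0.0, 0.999, 0.053, -0.0]
ft_force: [-1.0, 0.4, -1.2]
opening: 0.0565
```

>>> drive_tool(commands="0 0 0 0 1;0 0 0 0 1")

```text
t: 13.08
tool_pos: [0.5572, -0.3605, 0.2393]
tcp_rot: [-0.001, 0.999, 0.052, -0.001]
ft_force: [-0.6, -0.3, 0.1]
opening: 0.0563
```

```bash
python3 - <<'E'
from h import *
snap('wrist','pics/w10.png')
go(.558,-.361,.180,6)
im,ci=snap('scene','pics/sc10.png'); crop(im,100,280,190,150,4,'pics/sc10c.png')
E
```

```text
pose [ 0.5571 -0.3606  0.2398] th 6.0 open 0.0565 t 13.125 -> d [ 0.9  0.6 59.8] twist -0.0 rows 1.0
```

View pics/w10.png

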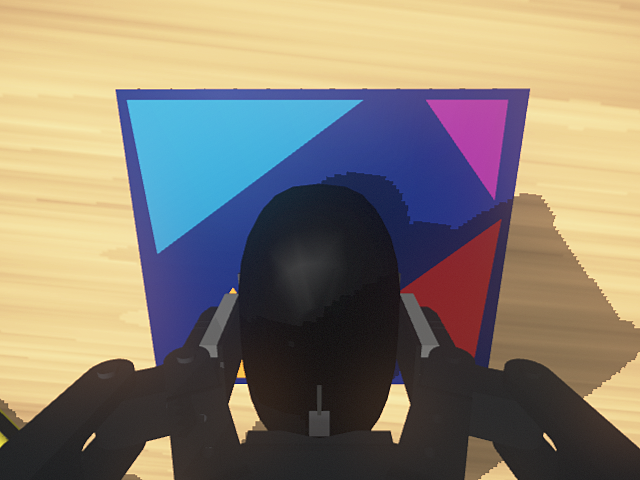

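The mouse is square with the mat, whose far corners are at (116,89) and (530,89). Now I lower it.

>>> drive_tool(commands="1 1 25 0 1;1 1 45 0 1;1 1 56 0 1;1 1 60 0 1;1 1 60 0 1")

```text
t: 13.8
tool_pos: [0.5594, -0.3621, 0.181]
tcp_rot: [0.0, 0.999, 0.052, 0.0]
ft_force: [-0.4, 0.3, -1.0]
opening: 0.056
```

>>> drive_tool(commands="0 0 0 0 1;0 0 0 0 0.4;0 0 0 0 0;0 0 0 0 0;0 0 0 0 0")

```text
t: 14.42
tool_pos: [0.5594, -0.362, 0.1809]
tcp_rot: [0.0, 0.999, 0.052, 0.0]
ft_force: [-0.4, 0.5, -0.3]
opening: 0.0857
```

>>> drive_tool(commands="0 0 -20 0 0;0 0 -60 0 0;0 0 -110 0 0;0 0 -130 0 0;0 0 -130 0 0")

```text
t: 15.05
tool_pos: [0.5598, -0.3624, 0.3146]
tcp_rot: [0.002, 0.999, 0.052, 0.002]
ft_force: [1.0, 0.1, -0.5]
opening: 0.0852
```

```bash
python3 - <<'E'
from h import *
snap('wrist','pics/w11.png')
go(.4381,-.1558,.31,35)
E
```

```text
pose [ 0.5594 -0.362   0.3123] th 6.0 open 0.0857 t 15.1 -> d [ -99.  -217.8    1.7] twist -0.506 rows 3.8
```

View pics/w11.png

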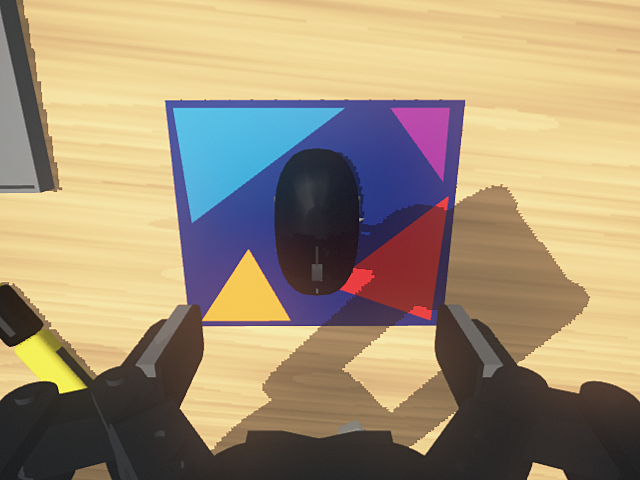

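```bash
python3 - <<'E'
from h import *
import pickle
ci=pickle.load(open('pics/w11.png.pkl','rb'))
f=lambda p,z:p2w('wrist',p,z,ci)[:,:2]
m=f([(166,100),(465,100),(186,326),(437,326)],.003); print('mat',m)
print('mouse',f([(317,148),(317,294),(275,205),(360,205)],.021))
far=(m[0]+m[1])/2; u=np.array([np.cos(np.radians(6)),np.sin(np.radians(6))]); print('mat c from far edge',far-.085*u)
a=f([(317,148),(317,294)],.018).mean(0); b=f([(275,205),(360,205)],.021).mean(0); print(a,b)
E
```

```text
mat [[ 0.63089238 -0.25428351]
 [ 0.6515616  -0.45194843]
 [ 0.4618529  -0.26847603]
 [ 0.48200469 -0.46593506]]
mouse [[ 0.61184741 -0.35700755]
 [ 0.50887589 -0.36762729]
 [ 0.5714697  -0.33281437]
 [ 0.57734992 -0.38962392]]
mat c from far edge [ 0.55669263 -0.36200089]
[ 0.55948241 -0.36240735] [ 0.57440981 -0.36121915]
```

>>> drive_tool(commands="-15 -33 0 -0.1 0;-40 -88 0 -0.2 0;-65 -143 0 -0.35 0;-90 -198 0 -0.5 0;-99 -218 0 -0.506 0")

```text
t: 15.72
tool_pos: [0.4354, -0.1523, 0.3092]
tcp_rot: [-0.002, 0.953, 0.302, -0.002]
ft_force: [0.2, 0.3, 0.5]
opening: 0.0853
```

>>> drive_tool(commands="0 0 0 0 0;0 0 0 0 0;0 0 0 0 0")

```text
t: 16.1
tool_pos: [0.4386, -0.1565, 0.3104]
tcp_rot: [-0.0, 0.954, 0.3, -0.0]
ft_force: [-0.3, 0.3, -0.3]
opening: 0.0853
```

```bash
python3 - <<'E'
from h import *
snap('wrist','pics/w12.png')
go(.4381,-.1558,.31,35)
E
```

```text
pose [ 0.4385 -0.1565  0.3104] th 34.9 open 0.0853 t 16.15 -> d [ 0.  -0.8  0.4] twist -0.001 rows 0.0
```

View pics/w12.png

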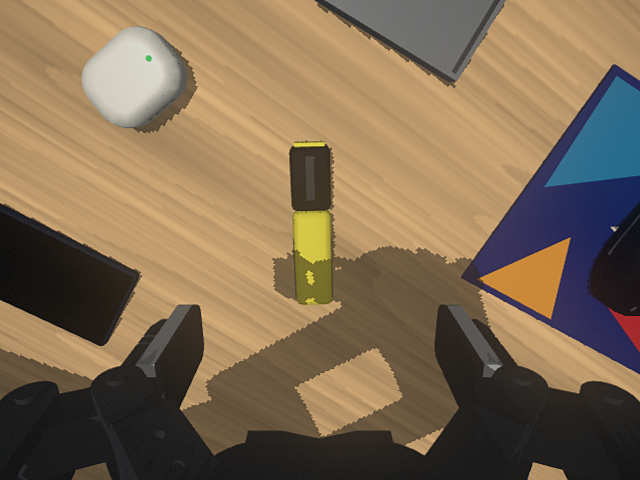

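The highlighter runs from (311,142) (cap end) to (314,304), nearly along the tool's x. The white case is at (135,77), and the mouse sits on the mat within about 3 mm of its centre.

```bash
python3 - <<'E'
from h import *
import pickle
ci=pickle.load(open('pics/w12.png.pkl','rb'))
f=lambda p,z:p2w('wrist',p,z,ci)[:,:2]
e=f([(311,143),(314.5,303)],.013); d=e[0]-e[1]; print(e,e.mean(0),np.linalg.norm(d),np.degrees(np.arctan2(d[1],d[0])))
s=f([(291,180),(332,180),(294,290),(333,290)],.014); print(s, np.linalg.norm(s[0]-s[1]))
dd=(s[0]+s[1]-s[2]-s[3]); print(np.degrees(np.arctan2(dd[1],dd[0])))
c=e.mean(0); go(c[0],c[1],.172,np.degrees(np.arctan2(dd[1],dd[0])))
E
```

```text
[[ 0.47990772 -0.12163462]
 [ 0.38612562 -0.18937009]] [ 0.43301667 -0.15550236] 0.1156856744385977 35.839243923386015
[[ 0.45247109 -0.12438058]
 [ 0.4680978  -0.14677788]
 [ 0.38666892 -0.17088312]
 [ 0.4028898  -0.19412472]] 0.027309941143526424
35.615988234266176
pose [ 0.4385 -0.1565  0.3104] th 34.9 open 0.0853 t 16.15 -> d [ -4.   -3.9 138.4] twist -0.012 rows 2.2
```

>>> drive_tool(commands="-10 -4 40 -0.012 0;-10 -4 90 -0.012 0;-10 -4 120 -0.012 0;-10 -4 133 -0.012 0;-10 -4 133 -0.012 0")

```text
t: 16.77
tool_pos: [0.4277, -0.1584, 0.1773]
tcp_rot: [-0.001, 0.952, 0.306, -0.0]
ft_force: [0.6, 0.4, 0.1]
opening: 0.0858
```

```bash
python3 - <<'E'
from h import *
snap('wrist','pics/w13.png')
go(.433,-.1555,.177,35.6)
E
```

```text
pose [ 0.428  -0.1585  0.1781] th 35.7 open 0.0857 t 16.825 -> d [5.8 0.5 1.1] twist 0.001 rows 0.1
```

View pics/w13.png

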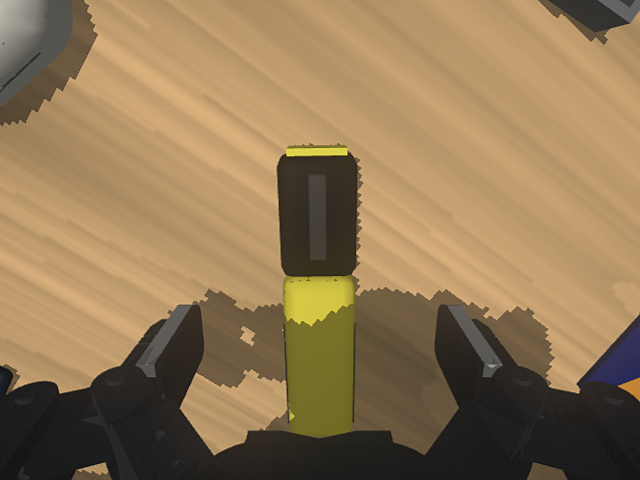

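The body is centred between the jaws, and the pads will close on the yellow part behind the cap. I grip and lift.

>>> drive_tool(commands="0 0 0 0 0.4;0 0 0 0 1;0 0 0 0 1;0 0 0 0 1;0 0 0 0 1")

```text
t: 17.45
tool_pos: [0.4278, -0.1581, 0.1785]
tcp_rot: [0.001, 0.952, 0.307, 0.0]
ft_force: [-1.3, -0.2, 6.6]
opening: 0.0251
```

>>> drive_tool(commands="0 0 0 0 1;0 0 -10 0 1;0 0 -40 0 1;0 0 -70 0 1;0 0 -70 0 1")

```text
t: 18.08
tool_pos: [0.4284, -0.1585, 0.2503]
tcp_rot: [0.002, 0.952, 0.306, 0.002]
ft_force: [0.3, 0.5, -1.1]
opening: 0.0252
```

```bash
python3 - <<'E'
from h import *
u=np.array([np.cos(np.radians(5.7)),np.sin(np.radians(5.7))])
p=np.array([.647,-.116])-.006*u
go(p[0],p[1],.247,5.7)
snap('wrist','pics/w14.png')
E
```

```text
pose [ 0.4284 -0.1585  0.2503] th 35.7 open 0.0252 t 18.075 -> d [197.1  90.    4.1] twist 0.523 rows 3.5
```

View pics/w14.png

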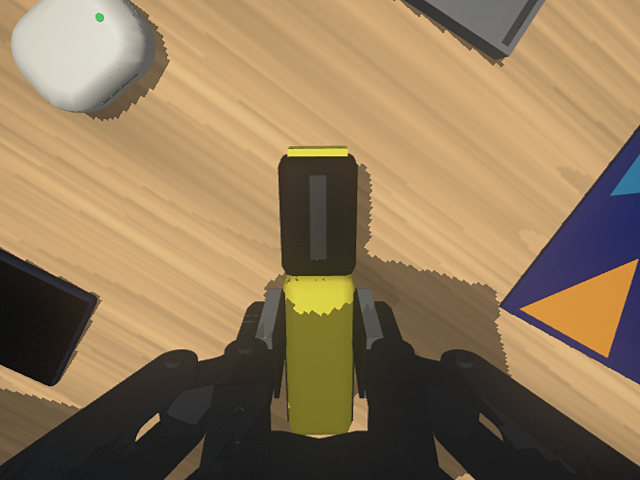

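The highlighter is held level, with the cap ahead at (318,215). Now to the tray.

>>> drive_tool(commands="30 14 0 0.12 1;75 34 0 0.25 1;120 55 0 0.38 1;165 75 0 0.5 1;197 90 0 0.523 1")

```text
t: 18.75
tool_pos: [0.6415, -0.1154, 0.246]
tcp_rot: [-0.0, 0.999, 0.049, -0.001]
ft_force: [0.3, 0.3, -0.7]
opening: 0.0252
```

>>> drive_tool(commands="0 0 0 0 1;0 0 0 0 1;0 0 0 0 1")

```text
t: 19.12
tool_pos: [0.6389, -0.1164, 0.2473]
tcp_rot: [-0.0, 0.999, 0.05, -0.001]
ft_force: [-0.7, 0.0, -0.3]
opening: 0.0253
```

```bash
python3 - <<'E'
from h import *
snap('wrist','pics/w15.png')
go(.641,-.1166,.182,5.7)
E
```

```text
pose [ 0.6391 -0.1165  0.2475] th 5.7 open 0.0254 t 19.175 -> d [ 2.   0.3 65.5] twist -0.0 rows 1.0
```

View pics/w15.png

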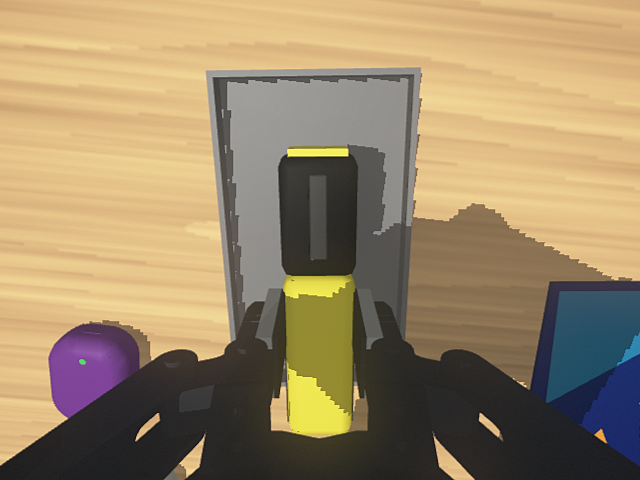

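```bash
python3 - <<'E'
from h import *
import pickle
ci=pickle.load(open('pics/w15.png.pkl','rb'))
m=p2w('wrist',[(207,71),(421,69)],.016,ci)[:,:2]; u=np.array([np.cos(np.radians(5.7)),np.sin(np.radians(5.7))]); d=m[0]-m[1]
print(m,np.linalg.norm(d),np.degrees(np.arctan2(d[1],d[0]))-90,m.mean(0)-.088*u)
E
```

```text
[[ 0.7255895  -0.05546244]
 [ 0.73619844 -0.15406482]] 0.09917146124821011 6.141008269748042 [ 0.64332908 -0.11350377]
```

>>> drive_tool(commands="2 0 25 0 1;2 0 45 0 1;2 0 58 0 1;2 0 64 0 1;2 0 64 0 1")

```text
t: 19.8
tool_pos: [0.642, -0.1161, 0.1838]
tcp_rot: [-0.0, 0.999, 0.05, -0.0]
ft_force: [0.3, -0.2, -0.1]
opening: 0.0253
```

```bash
python3 - <<'E'
from h import *
go(.641,-.1166,.182,5.7); print(read_state()['ft_force'])
E
```

```text
pose [ 0.642  -0.1161  0.1838] th 5.7 open 0.0253 t 19.8 -> d [-1.   0.4  1.8] twist 0.0 rows 0.0
[ 0.30237745 -0.17887168 -0.14006065]
```

Centre agrees within 4 mm. I lower the last 2 mm and open only part way (tray walls), then rise.

>>> drive_tool(commands="0 0 2 0 1;0 0 2 0 1;0 0 2 0 0.5;0 0 2 0 0.5;0 0 2 0 0.5")

```text
t: 20.42
tool_pos: [0.6421, -0.116, 0.1818]
tcp_rot: [0.0, 0.999, 0.05, 0.0]
ft_force: [-0.1, 0.2, 1.0]
opening: 0.0425
```

>>> drive_tool(commands="0 0 -15 0 0.5;0 0 -50 0 0.3;0 0 -100 0 0;0 0 -130 0 0;0 0 -130 0 0")

```text
t: 21.05
tool_pos: [0.6429, -0.1162, 0.3163]
tcp_rot: [0.002, 0.999, 0.05, 0.004]
ft_force: [0.4, -0.2, -0.2]
opening: 0.0854
```

```bash
python3 - <<'E'
from h import *
snap('wrist','pics/w16.png')
go(.4512,-.009,.32,20)
E
```

```text
pose [ 0.6423 -0.116   0.3138] th 5.7 open 0.0855 t 21.1 -> d [-179.4 -125.5   -7. ] twist -0.249 rows 3.5
```

View pics/w16.png

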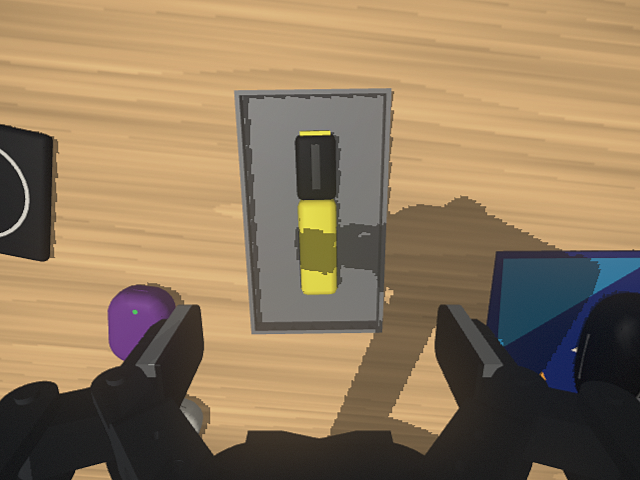

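The highlighter lies in the tray, spanning (316,131) to (318,294). Now to the white case.

>>> drive_tool(commands="-30 -20 0 -0.08 0;-75 -52 -3 -0.15 0;-120 -84 -5 -0.22 0;-165 -115 -7 -0.249 0;-179 -126 -7 -0.249 0")

```text
t: 21.72
tool_pos: [0.4481, -0.0069, 0.3174]
tcp_rot: [-0.001, 0.985, 0.174, -0.002]
ft_force: [0.7, 0.8, 0.8]
opening: 0.0853
```

>>> drive_tool(commands="0 0 0 0 0;0 0 0 0 0;0 0 0 0 0")

```text
t: 22.1
tool_pos: [0.4526, -0.0092, 0.3186]
tcp_rot: [0.0, 0.985, 0.173, 0.0]
ft_force: [0.2, -0.5, 0.2]
opening: 0.0852
```

```bash
python3 - <<'E'
from h import *
im,ci=snap('wrist','pics/w17.png')
go(.4512,-.009,.32,20)
crop(im,240,130,160,130,5,'pics/w17c.png')
E
```

```text
pose [ 0.4524 -0.0091  0.3185] th 19.9 open 0.0851 t 22.15 -> d [-1.1 -0.5 -1.5] twist -0.001 rows 0.0
```

View pics/w17.png

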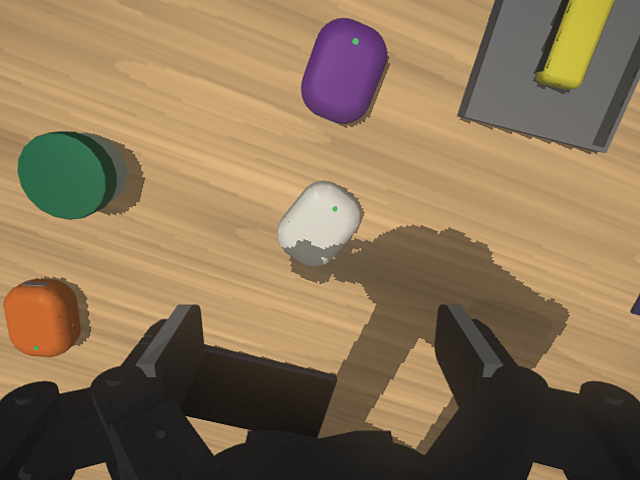

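View pics/w17c.png

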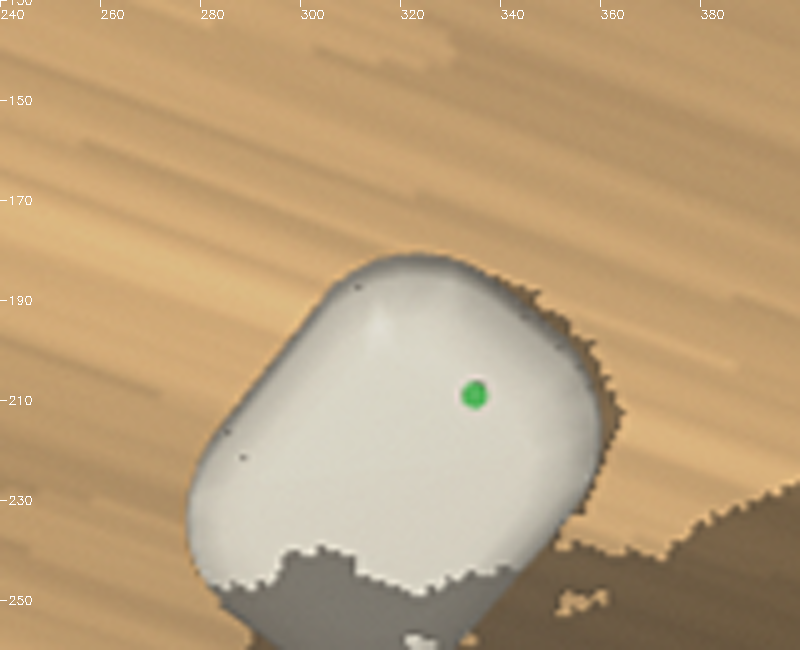

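```bash
cat > seg.py <<'E'
from h import *
import pickle,sys
fn,x0,y0,x1,y1,z=sys.argv[1],*map(int,sys.argv[2:6]),float(sys.argv[6])
ci=pickle.load(open(fn+'.pkl','rb')); im=cv2.imread(fn)
sat=(im.max(2).astype(int)-im.min(2))/np.maximum(im.max(2),1)
m=((sat<.22)&(im.max(2)>70)).astype(np.uint8); k=np.zeros_like(m); k[y0:y1,x0:x1]=1; m*=k
m=cv2.morphologyEx(m,cv2.MORPH_CLOSE,np.ones((7,7)));m=cv2.morphologyEx(m,cv2.MORPH_OPEN,np.ones((5,5)))
n,l,st,c=cv2.connectedComponentsWithStats(m); k=1+st[1:,4].argmax(); print(st[k],c[k])
ys,xs=np.where(l==k)
W=p2w('wrist',np.c_[xs,ys],z,ci)[:,:2]
(cx,cy),(w,h),a=cv2.minAreaRect(cv2.convexHull((W*1e4).astype(np.float32)))
e=np.linalg.eigh(np.cov(W.T))[1][:,1]
print('mean',W.mean(0),'rect',cx/1e4,cy/1e4,w/1e4,h/1e4,a,'pca',np.degrees(np.arctan2(e[1],e[0])))
v=im.copy(); v[l==k]=(0,0,255); crop(v[:,:,::-1],max(x0,0),y0,x1-x0,y1-y0,4,'pics/m.png')
E
python3 seg.py pics/w17.png 260 165 380 285 .013
```

```text
[ 277  181   83   85 4916] [318.42575264 223.45646867]
mean [ 0.44948595 -0.01002271] rect 0.448612255859375 -0.010132186889648438 0.0470676513671875 0.061830712890625 71.27205657958984 pca 164.4549934383262
```

View pics/m.png

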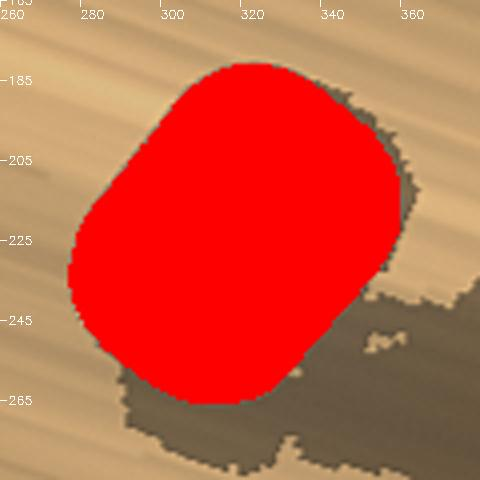

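The mask measures 47 × 62 mm against the given 46 × 60. Its centre is (0.449,-0.010) and the long axis runs at -17.5°.

```bash
python3 - <<'E'
from h import *
go(.449,-.010,.215,-17.5)
E
```

```text
pose [ 0.4524 -0.0091  0.3185] th 19.9 open 0.0851 t 22.15 -> d [ -3.5  -0.3 103.5] twist 0.653 rows 3.5
```

>>> drive_tool(commands="-3 0 20 0.17 0;-3 0 40 0.34 0;-3 0 70 0.51 0;-3 0 100 0.653 0;-3 0 103 0.653 0")

```text
t: 22.78
tool_pos: [0.4482, -0.0096, 0.214]
tcp_rot: [-0.0, 0.989, -0.151, -0.002]
ft_force: [-0.5, 0.3, 0.6]
opening: 0.0856
```

>>> drive_tool(commands="0 0 0 0 0;0 0 0 0 0")

```text
t: 23.02
tool_pos: [0.4493, -0.0097, 0.2168]
tcp_rot: [0.0, 0.989, -0.151, 0.001]
ft_force: [0.3, -0.9, -0.5]
opening: 0.0856
```

```bash
python3 - <<'E'
from h import *
im,ci=snap('wrist','pics/w18.png')
go(.449,-.010,.177,-17.5)
E
python3 seg.py pics/w18.png 210 130 430 400 .013
```

```text
pose [ 0.4492 -0.0097  0.2168] th -17.4 open 0.0857 t 23.075 -> d [-0.2  0.4 39.8] twist 0.002 rows 0.6
[  270   215   101   127 11320] [319.83144876 277.89531802]
mean [ 0.44955128 -0.00998461] rect 0.44837255859375 -0.009651260375976562 0.04684131469726562 0.06447086791992188 72.33162689208984 pca 161.77929624748478
```

View pics/w18.png

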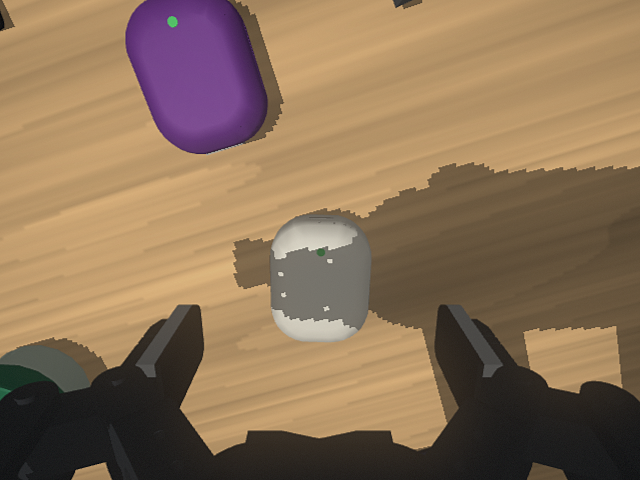

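The case sits centred and square between the jaws. The jar at lower left (20,380) is well clear of the fingers.

>>> drive_tool(commands="0 0 25 0 0;0 0 40 0 0;0 0 40 0 0;0 0 40 0 0.3;0 0 40 0 1")

```text
t: 23.7
tool_pos: [0.449, -0.0096, 0.1766]
tcp_rot: [0.0, 0.988, -0.151, 0.001]
ft_force: [-0.4, -0.3, -0.2]
opening: 0.0512
```

>>> drive_tool(commands="0 0 0 0 1;0 0 0 0 1;0 0 0 0 1;0 0 0 0 1")

```text
t: 24.2
tool_pos: [0.449, -0.0096, 0.1768]
tcp_rot: [0.0, 0.988, -0.151, 0.001]
ft_force: [-0.3, -0.0, 5.3]
opening: 0.0446
```

>>> drive_tool(commands="0 0 -15 0 1;0 0 -45 0 1;0 0 -75 0 1;0 0 -80 0 1;0 0 -80 0 1")

```text
t: 24.82
tool_pos: [0.4485, -0.0094, 0.2558]
tcp_rot: [0.0, 0.988, -0.151, 0.0]
ft_force: [1.1, -0.5, -0.3]
opening: 0.0444
```

```bash
python3 - <<'E'
from h import *
im,ci=snap('wrist','pics/w19.png')
go(.645,.123,.257,-17.5)
E
```

```text
pose [ 0.4482 -0.0094  0.2552] th -17.4 open 0.0449 t 24.875 -> d [ 148.1 -185.2   -2. ] twist 0.001 rows 3.8
```

View pics/w19.png

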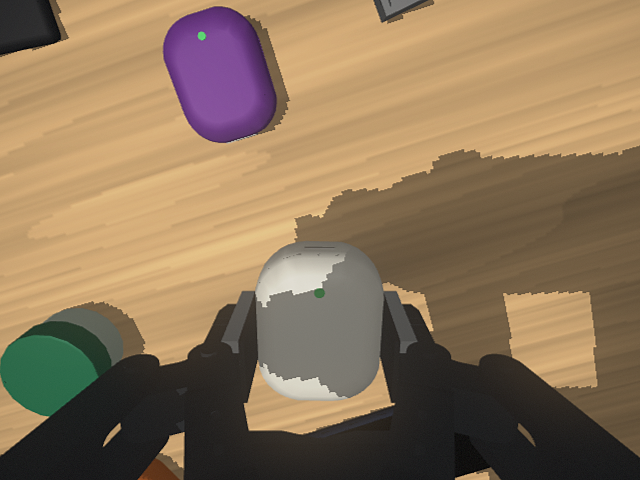

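>>> drive_tool(commands="25 -31 0 0 1;58 -73 0 0 1;95 -119 0 0 1;130 -163 0 0 1;148 -185 0 0 1")

```text
t: 25.5
tool_pos: [0.6467, 0.1245, 0.2534]
tcp_rot: [0.0, 0.989, -0.151, -0.001]
ft_force: [-0.4, -0.8, -1.2]
opening: 0.0447
```

>>> drive_tool(commands="0 0 0 0 1;0 0 0 0 1;0 0 0 0 1")

```text
t: 25.88
tool_pos: [0.6443, 0.122, 0.2553]
tcp_rot: [0.0, 0.988, -0.152, -0.001]
ft_force: [0.5, -0.1, -0.3]
opening: 0.045
```

```bash
python3 - <<'E'
from h import *
im,ci=snap('wrist','pics/w20.png')
go(.645,.123,.186,-17.5)
E
```

```text
pose [0.6444 0.122  0.2556] th -17.5 open 0.0447 t 25.925 -> d [ 0.3 -1.2 69.6] twist 0.0 rows 1.1
```

View pics/w20.png

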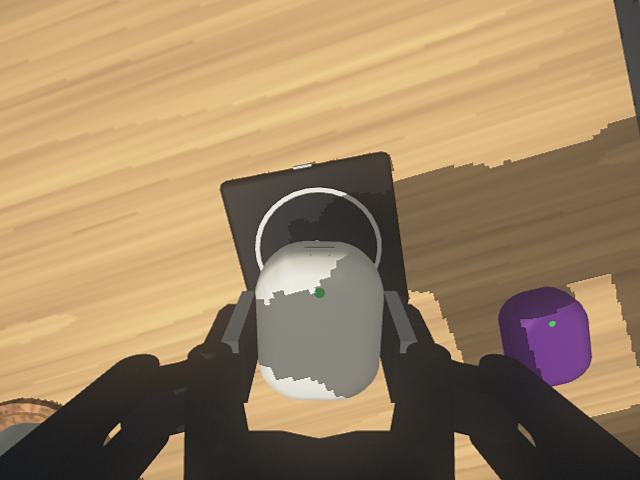

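```bash
python3 - <<'E'
from h import *
import pickle
from scipy.optimize import least_squares
ci=pickle.load(open('pics/w20.png.pkl','rb')); im=cv2.imread('pics/w20.png')
g=cv2.cvtColor(im,cv2.COLOR_BGR2GRAY)
m=np.zeros_like(g); m[185:275,250:388]=1
m=(g>70)&(m>0); m[225:,268:372]=0; m[240:,262:376]=0
n,l,st,c=cv2.connectedComponentsWithStats(m.astype(np.uint8)); print(st)
m=np.isin(l,[k for k in range(1,n) if st[k,4]>60 and st[k,1]<260])
ys,xs=np.where(m); v=im.copy(); v[m]=(0,0,255); crop(v[:,:,::-1],210,140,200,150,4,'pics/m20.png')
P=p2w('wrist',np.c_[xs,ys],.009,ci)[:,:2]
r=least_squares(lambda q:np.linalg.norm(P-q[:2],axis=1)-q[2],[.645,.123,.034],loss='soft_l1',f_scale=.001); print(r.x,np.abs(r.fun).max())
s=read_state(); T=R.from_quat(np.roll(s['tcp_rot'],-1)).as_matrix()
q=p2w('wrist',[(320,240),(320,400),(256,320),(384,320)],.079+.012,ci); print(((q-s['tool_pos'])@T*1000).round(1))
E
```

```text
[[     0      0    640    480 304847]
 [   250    185     36     90   1046]
 [   286    185      5      6     14]
 [   294    185      3      2      3]
 [   292    186      1      1      1]
 [   255    187    127     88   1287]
 [   291    188      1      1      1]
 [   285    192      1      1      1]]
[0.64408327 0.12501938 0.0363688 ] 0.014153464097756398
[[ 32.3   0.3 164.6]
 [-35.6   0.3 164.6]
 [  0.7 -23.6 164.6]
 [  0.7  24.3 164.6]]
```

View pics/m20.png

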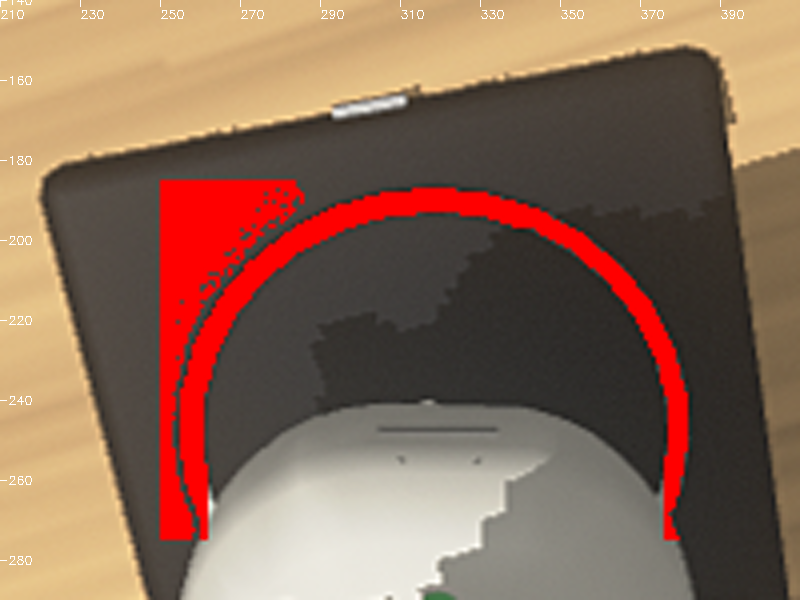

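```bash
python3 - <<'E'
from h import *
import pickle
from scipy.optimize import least_squares
ci=pickle.load(open('pics/w20.png.pkl','rb'))
px=[(256.5,245),(380,245),(318,190),(277,205),(357,205),(260.5,225),(374.5,225)]
P=p2w('wrist',px,.009,ci)[:,:2]
r=least_squares(lambda q:np.linalg.norm(P-q[:2],axis=1)-q[2],[.645,.123,.034]); print(r.x,r.fun.round(4))
go(r.x[0],r.x[1],.187,-17.5)
E
```

```text
[0.64193982 0.12345056 0.03535962] [-0.0003  0.0002  0.0003 -0.0001 -0.0006  0.0003  0.0001]
pose [0.6444 0.122  0.2556] th -17.5 open 0.0447 t 25.925 -> d [-2.8 -0.7 68.6] twist 0.0 rows 1.1
```

>>> drive_tool(commands="-1 -1 25 0 1;-1 -2 45 0 1;-1 -2 60 0 1;-1 -2 68 0 1;-1 -2 68 0 1")

```text
t: 26.55
tool_pos: [0.6447, 0.1247, 0.1874]
tcp_rot: [0.0, 0.988, -0.152, -0.0]
ft_force: [-0.6, -0.8, -0.2]
opening: 0.0444
```

>>> drive_tool(commands="0 0 1 0 1;0 0 1 0 1")

```text
t: 26.8
tool_pos: [0.6451, 0.1249, 0.1874]
tcp_rot: [-0.0, 0.988, -0.152, 0.001]
ft_force: [0.3, 0.4, 0.9]
opening: 0.0446
```

```bash
python3 - <<'E'
from h import *
go(.6435,.124,.186,-17.5); print(read_state()['ft_force'])
E
```

```text
pose [0.6451 0.1249 0.1874] th -17.4 open 0.0446 t 26.8 -> d [-1.3  1.4  1.4] twist 0.001 rows 0.0
[0.30636045 0.35242437 0.86423958]
```

>>> drive_tool(commands="-2 1 1 0 1;-2 1 1 0 1;-2 1 2 0 0.6;-2 1 2 0 0.2;-2 1 2 0 0")

```text
t: 27.42
tool_pos: [0.6427, 0.1246, 0.1847]
tcp_rot: [-0.0, 0.988, -0.152, 0.0]
ft_force: [0.0, -0.2, 1.4]
opening: 0.0787
```

>>> drive_tool(commands="0 0 0 0 0;0 0 0 0 0;0 0 -30 0 0;0 0 -80 0 0;0 0 -130 0 0")

```text
t: 28.05
tool_pos: [0.6425, 0.1245, 0.3156]
tcp_rot: [0.0, 0.988, -0.152, -0.001]
ft_force: [1.0, 0.0, 0.2]
opening: 0.0858
```

>>> drive_tool(commands="0 0 -30 0 0;0 0 -40 0 0;0 0 -40 0 0;0 0 -40 0 0")

```text
t: 28.55
tool_pos: [0.6422, 0.1245, 0.3526]
tcp_rot: [0.0, 0.988, -0.152, -0.002]
ft_force: [-0.2, 0.1, 0.1]
opening: 0.0854
```

```bash
python3 - <<'E'
from h import *
im,ci=snap('wrist','pics/w21.png')
im,ci=snap('scene','pics/sc21.png')
im,ci=snap('side','pics/s21.png')
go(.6435,.124,.35,-17.5)
E
python3 seg.py pics/w21.png 265 150 375 300 .022
```

```text
pose [0.6424 0.1245 0.353 ] th -17.4 open 0.0857 t 28.7 -> d [1.2 0.2 3. ] twist 0.001 rows 0.1
[ 265  154   93  101 7140] [308.10420168 201.83963585]
mean [0.64964789 0.13072251] rect 0.64696875 0.129468359375 0.07020355224609375 0.07971320190429687 75.28630828857422 pca 178.99116762020267
```

View pics/w21.png

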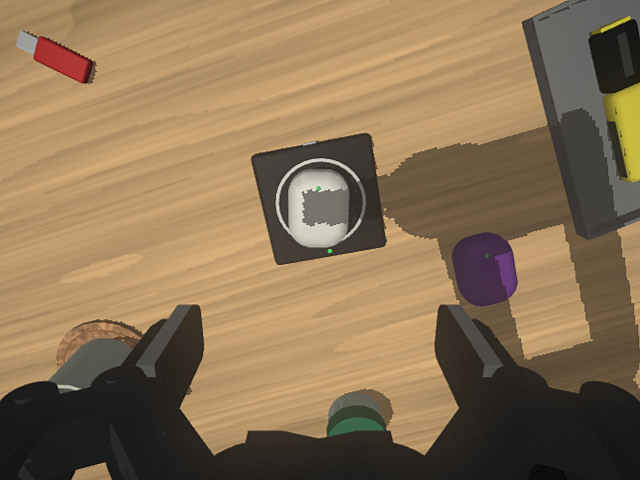

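View pics/sc21.png

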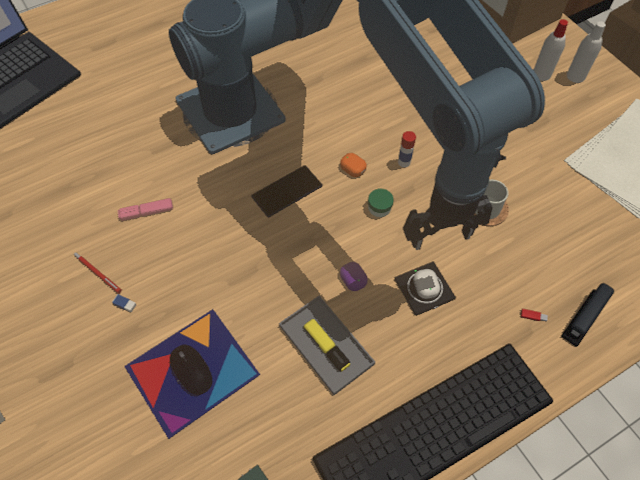

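View pics/s21.png

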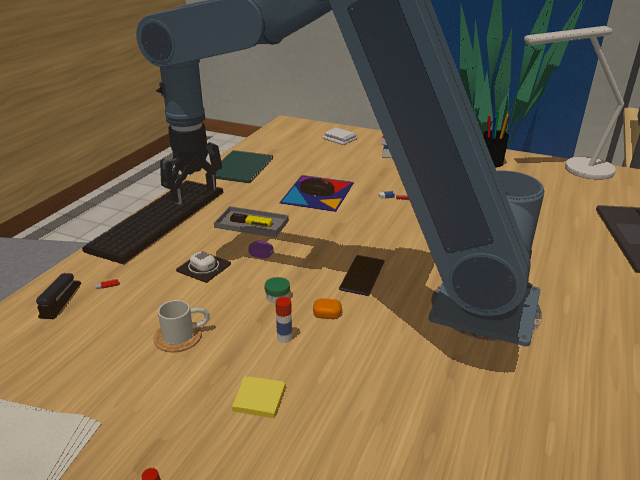

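```bash
python3 - <<'E'
from h import *
import pickle
ci=pickle.load(open('pics/w21.png.pkl','rb'))
im=cv2.imread('pics/w21.png')[:,:,::-1]; crop(im,245,125,150,145,5,'pics/w21c.png')
im=cv2.imread('pics/sc21.png')[:,:,::-1]; crop(im,110,300,190,150,4,'pics/sc21c.png')
f=lambda p,z:p2w('wrist',p,z,ci)[:,:2]
print('pad c',f([(276,202),(366,202)],.009).mean(0),f([(320,160),(320,247)],.009).mean(0),f([(252,157),(372,135),(385,243),(275,264)],.009).mean(0))
print('case',f([(288,207),(350,207)],.022).mean(0),f([(319,168),(319,248)],.022).mean(0))
E
```

```text
pad c [0.64394087 0.12212572] [0.64184819 0.12362034] [0.64389252 0.1222269 ]
case [0.64366244 0.12389772] [0.64195831 0.12443473]
```

View pics/w21c.png

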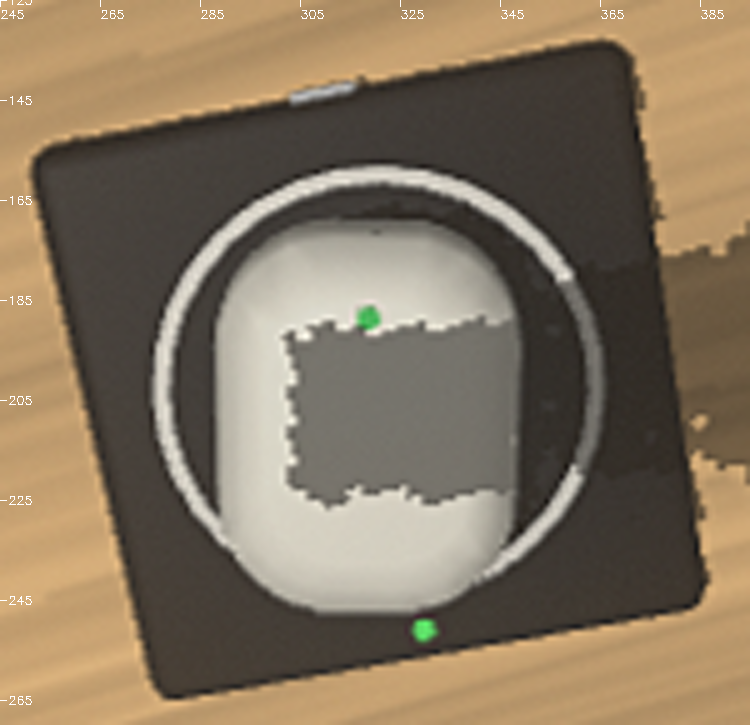

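View pics/sc21c.png

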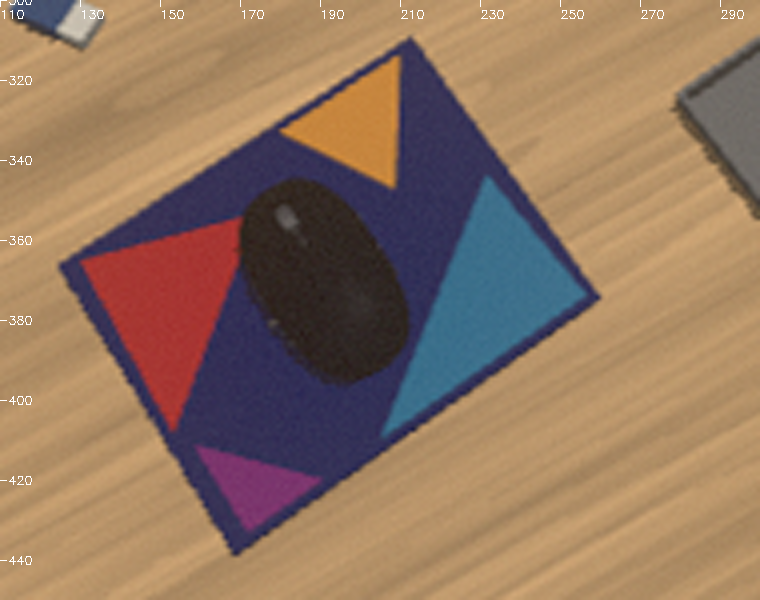

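All four things are in place. The case lies inside the ring with its centre about 2 mm off, the mouse is square on the mat, and the arm is clear. I hand in.

```bash
python3 - <<'E'
from bench import *
print(hand_in())
E
```

```text
the job is handed in; nothing more can be done
None
```

All four things are in their places and the job is handed in, about 29 s in on the robot's clock. I moved the cup to the coaster, the mouse to the mat, the highlighter to the pen tray and the earbud case to the charging pad, one grasp each with no retries.

My last checks, taken from the pictures:

| Thing | Offset from target centre | Other checks |
|---|---|---|
| Cup | about 1.5 mm | looked upright in every view |
| Mouse | about 3 mm | square with the mat by eye |
| Earbud case | about 2 mm | looks flat, inside the ring |
| Highlighter | only judged by eye after release | lies along the tray, inside its walls |

- **Bystanders:** the glue stick, balm jar and look-alikes look unmoved, and the arm was clear of everything at the end.
- **Disagreement:** the wrist and scene cameras differed by 3–5 mm on the fixed targets (mat, coaster, pad, tray). I aimed between the two. This is well inside the tolerances.
- **Failed check:** an automatic outline of the case on the pad picked up part of the pad as well, so I discarded it. The case figure above comes from edges I read off the picture.

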